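# Load and start the ultrasonic cleaner

## Task

Clean the filter rig's stainless parts: open the ultrasonic cleaner's lid, lay every steel part from the cream tray in the basket, and press the detergent pump's head fully down and let it spring back up. Then shut the lid fully and press the keys power, fill, degas and start, in that order and one at a time; do not press heat or drain, and press no key while the lid is open. Leave the pressure gauge, the stopper and the clear reservoir where they stand.

Things in the scene. Friction and masses are not known exactly. Their poses are not given: they have to be found in the camera images.
- cleaner: Bench-top ultrasonic cleaner, fixed, 200 mm (x) by 480 mm (y), deck 155 mm above the bench. Origin: centre of its underside; x points to its back (away from the robot), y to the robot's left, z up. Its right 330 mm (-y) is the tank with a wire basket under a clear lid; its left 150 mm is the grey console: white keys in front, a sunk detergent pump bottle behind. It fills itself once started.
- basket (a point): Centre of the basket's floor, 90 mm above the bench, axes as the cleaner's. The basket is open at the top, 160 mm (x) by 300 mm (y) inside, its sides 65 mm high up to the deck. There is room for four parts side by side, long sides along x.
- lid (a joint): Angle of the lid: 0 shut, 1.57 upright, 1.70 fully open (stop). It starts nearly shut or ajar. The hinge is stiff: the lid stays where it is left; lifting or lowering it takes about 1 to 6 N at the handle.
- lid_hinge (a point): Middle of the lid's hinge line, along the tank's back edge (parallel to the cleaner's y), 155 mm above the bench. The lid is a clear plate 186 mm (x) by 322 mm, 6 mm thick, with aluminium edges, and swings up and back about this line.
- lid_handle (a point): Middle of the lid's handle: a round steel bar, 12 mm thick and 110 mm long, parallel to the hinge, on two posts at its ends, its centre line 44 mm above the lid's upper face; 155 mm from the hinge along the lid, 31 mm from the lid's front edge.
- pump (a joint): How far the detergent pump head is pressed down: 0 up, 0.018 m fully down; a spring pushes it back up (2 N at the top, 9 N fully down). A dose is given when it passes 14 mm.
- pump_top (a point): Centre of the top of the pump head, a white disc 36 mm across with a thin spout towards the tank side, about 248 mm above the bench when up; it moves down with the head.
- manifold: Flow manifold, stainless steel, starts on the cream tray; origin at the centre of its underside, z up. The tray (270 mm square, rim 9 mm, floor 5 mm above the bench) is fixed to the right of the cleaner. Block 78 mm (x) by 34 mm (y) by 30 mm high with a 14 mm thick, 16 mm long hose stub at each x end, about 110 mm overall; 0.3 to 0.6 kg. Grip the block across y.
- valve: Valve body, stainless steel, starts on the cream tray; origin at the centre of its underside, z up. Block 42 mm (x) by 40 mm (y) by 40 mm high with a round boss on top (32 mm across, 8 mm high) and a flanged tube (flanges 38 mm) at each x end, 104 mm overall; 0.3 to 0.6 kg. Grip the block across y.
- tee: Pipe tee lying flat, stainless steel, starts on the cream tray; origin at the centre of its underside, z up. Tubes 26 mm thick, axes 19 mm up, 38 mm flanges 7 mm thick at all three ends: the run lies along x, 116 mm overall, the branch points to +y and ends 56 mm from the origin; the origin is under the crossing; 0.2 to 0.4 kg. Grip the branch across x, about 28 mm out along +y.
- plate: Holder end plate, stainless steel, starts on the cream tray; origin at the centre of its underside, z up. Plate 104 mm (x) by 60 mm (y), 10 mm thick, with a block on top 46 mm (x) by 22 mm (y) reaching 36 mm above the underside; 0.3 to 0.6 kg. Grip the block across y.
- gauge: Bystander: a steel pressure gauge lying on its back, 66 mm across, 30 mm high, on the bench in front of the cleaner; it must not go into the bath. Origin: centre of its underside.
- stopper: Bystander: a round cream stopper, 92 mm across, 26 mm high, on the bench behind the cleaner. Origin: centre of its underside.
- reservoir: Bystander: a clear reservoir cylinder, 92 mm across, 178 mm high, on a 100 mm square white base, on the bench behind the tray. Origin: centre of its underside.
- key_power (a joint): Travel of the power key (m): 0 up, 0.005 fully down; springs back.
- key_power_top (a point): Centre of the top of the power key, round, 26 mm, ring-and-bar symbol: back row (farther from the robot), left (+y of the cleaner). There are two rows of three keys on the console (rows 46 mm, columns 44 mm apart), all plain white, 10 mm proud of its 155 mm high top; travel 5 mm, about 5 N fully down, registers at 3.5 mm.
- key_heat (a joint): Travel of the heat key (m): 0 up, 0.005 fully down; springs back. The key is 24 mm square, three bars: back row, middle; not to be pressed.
- key_drain (a joint): Travel of the drain key (m): 0 up, 0.005 fully down; springs back. The key is 24 mm square, arrow symbol: back row, right (next to the tank); not to be pressed.
- key_fill (a joint): Travel of the fill key (m): 0 up, 0.005 fully down; springs back.
- key_fill_top (a point): Centre of the top of the fill key, 24 mm square, drop symbol: front row (nearer the robot), left. See the power key.
- key_degas (a joint): Travel of the degas key (m): 0 up, 0.005 fully down; springs back.
- key_degas_top (a point): Centre of the top of the degas key, 24 mm square, three dots: front row, middle. See the power key.
- key_start (a joint): Travel of the start key (m): 0 up, 0.005 fully down; springs back.
- key_start_top (a point): Centre of the top of the start key, round, 26 mm, triangle symbol: front row, right (next to the tank). See the power key.
Things that resemble listed ones, but are neither listed nor needed, are in the scene too. Leave any brown or orange look-alike of the tee alone.

How it is judged:
On the way, in this order (a step that is already met when the one before it is completed fails the run):
1. the pump head is pressed down (more than 14 mm) (value of joint pump above 0.014 m), for 0.05 s.
2. the pump head is up again (value of joint pump below 0.003 m), for 0.1 s.
3. with all parts in the basket and the lid shut, power is pressed, all other keys up (value of joint key_power above 0.0035 m and value of joint each of key_heat, key_drain, key_fill, key_degas, key_start below 0.0015 m and value of joint lid below 0.05 rad and x of manifold in the frame of basket between -0.075 and 0.075 m and y of manifold in the frame of basket between -0.145 and 0.145 m and z of manifold in the frame of basket between -0.01 and 0.05 m and x of valve in the frame of basket between -0.075 and 0.075 m and y of valve in the frame of basket between -0.145 and 0.145 m and z of valve in the frame of basket between -0.01 and 0.05 m and x of tee in the frame of basket between -0.075 and 0.075 m and y of tee in the frame of basket between -0.145 and 0.145 m and z of tee in the frame of basket between -0.01 and 0.05 m and x of plate in the frame of basket between -0.075 and 0.075 m and y of plate in the frame of basket between -0.145 and 0.145 m and z of plate in the frame of basket between -0.01 and 0.05 m), for 0.05 s.
4. then fill is pressed, all other keys up (value of joint key_fill above 0.0035 m and value of joint each of key_power, key_heat, key_drain, key_degas, key_start below 0.0015 m and value of joint lid below 0.05 rad), for 0.05 s.
5. then degas is pressed, all other keys up (value of joint key_degas above 0.0035 m and value of joint each of key_power, key_heat, key_drain, key_fill, key_start below 0.0015 m and value of joint lid below 0.05 rad), for 0.05 s.
6. then start is pressed, all other keys up (value of joint key_start above 0.0035 m and value of joint each of key_power, key_heat, key_drain, key_fill, key_degas below 0.0015 m and value of joint lid below 0.05 rad), for 0.05 s.
At the end, for the whole second after the job is handed in: Every part present rests in the basket (origin within 75 mm in x, 145 mm in y of its centre, under 50 mm above its floor); lid shut (below 0.05 rad); pump head and all keys up; gauge, stopper and reservoir within 40 mm of where they stood (x of manifold in the frame of basket between -0.075 and 0.075 m and y of manifold in the frame of basket between -0.145 and 0.145 m and z of manifold in the frame of basket between -0.01 and 0.05 m and x of valve in the frame of basket between -0.075 and 0.075 m and y of valve in the frame of basket between -0.145 and 0.145 m and z of valve in the frame of basket between -0.01 and 0.05 m and x of tee in the frame of basket between -0.075 and 0.075 m and y of tee in the frame of basket between -0.145 and 0.145 m and z of tee in the frame of basket between -0.01 and 0.05 m and x of plate in the frame of basket between -0.075 and 0.075 m and y of plate in the frame of basket between -0.145 and 0.145 m and z of plate in the frame of basket between -0.01 and 0.05 m and value of joint lid below 0.05 rad and value of joint pump below 0.003 m and value of joint each of key_power, key_heat, key_drain, key_fill, key_degas, key_start below 0.0015 m and linear speed of each of manifold, valve, tee, plate below 0.02 m/s and distance of each of gauge, stopper, reservoir from where it was at the start of the episode below 0.04 m); the robot touches nothing.
It fails at once if heat or drain is pressed (value of joint any of key_heat, key_drain above 0.003 m).
It fails at once if a key is pressed while the lid is open (value of joint lid above 0.15 rad and value of joint any of key_power, key_fill, key_degas, key_start above 0.0035 m).
It fails at once if the gauge, the stopper or the reservoir is pushed away or tipped over (distance of any of gauge, stopper, reservoir from where it was at the start of the episode above 0.05 m or angle between any of gauge, stopper, reservoir's own z axis and vertical above 0.5 rad).
Of manifold, valve, tee, plate only 2 to 4 are there at a start; the rules pass over those that are not, and their reading is None.
At some moment in a run one of manifold, valve, tee, plate may be knocked a few centimetres aside while the robot is not near it.
Once in a run the grip may slacken for a moment while it holds something.
It also fails if it takes over 210 s, if anything falls off the work surface, if the arm or the gripper's body presses on something with over 40 N, if the wrist force passes 120 N, or if a joint passes its speed limit or range.

## Robot

A 7-joint arm with a two-finger parallel gripper is mounted at the origin on the work surface. World frame = base frame: x ahead of the robot, y to its left, z up, the work surface at z = 0. Lengths are in m, angles in rad, forces in N, time in s.
With the tool pointing down it reaches from about 0.4 to 0.875 m from the base axis. Payload 4.4 kg.
Tool frame: the origin (TCP) lies on the centre line of the jaws, within the pads' length; the fingertips stand ahead of it and the grasp point (between the pads) is the TCP (manip.tcp_to_tips is the z of the fingertips in the tool frame, in m); z points along the fingers, y is the direction in which the jaws open and shut (so a half turn about z gives the same grasp; the last joint's range is limited). The gripper opens to 85 mm and grips with 20 to 120 N. Pads are 22 mm wide; open, the fingers measure 114 mm over their backs; the gripper's body (76 mm by 85 mm) begins 54 mm behind the grasp point. The pads swing forward as they close: fully open they stand 13 mm farther back than shut.
Start: joints at [-1.4, 0.628, 0.038, 1.517, -0.027, 0.996, -0.02], TCP at [0.152, 0.632, 0.25] pointing down, gripper open.
Joint ranges: [-3.06, 3.06], [-0.37, 2.12], [-1.25, 1.32], [0.18, 2.47], [-1.1, 4.24], [0.23, 1.98], [-2.94, 2.94]. Speed limits (rad/s): [2.57, 2.57, 3.14, 3.14, 3.14, 3.14, 3.14].

## Interface

Orientations are given as [roll, pitch, yaw] about the fixed x, y, z axes, in that order (R = Rz(yaw) Ry(pitch) Rx(roll)).
In Python, from workcell import manip, optics gives the robot as it stands.
- The arm moves only by the tool send_rows, never from a script. Its argument "motion" is a list of rows, each an object of numbers: "x", "y", "z": the shift along the tool's x, y, z in mm; "wx", "wy", "wz": the turn, a rotation vector about the tool's x, y, z in rad; "gripper": the gripper command: -1 is fully open, 1 is shut, values between are in proportion. In form: [{"x": .., "y": .., "z": .., "wx": .., "wy": .., "wz": .., "gripper": ..}, ...]. A call has 1 to 20 rows; each row is the pose to reach, as a shift and turn from the pose commanded when the call began, along the tool's axes at that moment; what a row does not reach only later rows make up. A row lasts 1/12 s, in which the tool goes at most 41.7 mm and 7.16 degrees, less where a joint would pass 70% of its speed; a pose out of reach is approached as far as the arm can. A call with a gripper value outside its range is refused whole. The fingers move at their own pace and stop on an object; "newtons" is the grip in N (left out, the last holds). Time passes only in rows, so rows that repeat a pose let the fingers close. It gives the time, the measured TCP pose, the force and the opening at its end, in the units of the state.
- manip.read_state(): the state, without advancing time (a new reading comes with each control period).
- optics.grab_frame(name): name is "side" or "top"; returns (picture, depth): 480x640x3 uint8, red, green, blue; 480x640 float32, m along the optical axis (not along the pixel's ray), 0 where there is no reading.
- optics.calibration(name): a dict with "K" (3x3 intrinsics, pixels), "k1" (the pictures are not rectified: a ray, as slopes to the right and down, at radius r is drawn at 1 + k1 r^2 times it, then the intrinsics apply), "R" (3x3) and "t" (3): a world point X has camera coordinates R X + t. Camera axes: x right, y down, z forward; pixel columns grow to the right and rows downward; lengths in m; the calibration is good to about 2 mm. A picture is of the moment at which its call begins. calibration takes no time and is no camera call.
- manip.finish_job(): hands the job in, once; it reports no verdict.
Trained networks look in the newest picture that a camera, given by its name, has taken for a name from the list of things; names that differ only in an ending like _2 or _b are one class to them, and where a whole thing is asked for, a point or a joint stands for the part that bears it (a point fixed in the world has none). Each returns a list of dicts, best first, with "confidence" (0 to 1); they miss things now and then, are a little off and sometimes report something else, mostly with a low value. They report only what shows in the picture. A call takes as long as a camera call. They do not tell look-alikes from the thing itself.
- optics.outline_of(camera, name): "region" (480x640 bool, what is visible of it) and "box" ([left, top, right, bottom] in pixels, round what is visible of it).
The state is a dict: "clock": time; "qpos": joint angles; "dq": joint speeds; "joint_torque": joint torques, N m; "ee_pos": TCP position; "tcp_rot": TCP orientation; "wrist_force": force on the tool from outside, world axes, zero at the start; "torque": the same for the moment, N m; "gripper_width": opening from 0.0 (shut) to 1.0 (fully open).
Only numpy, scipy, OpenCV 4.12 (cv2) and the standard library are available. Lean on these libraries where they do the work, as an engineer would, in place of code of your own. Each camera call takes 0.05 s, during which the arm holds its last target.

## Working session

There is one attempt and no reset: what is moved stays moved. The work goes in short steps, Python scripts to look and compute and a tool call to move; the robot and the scene stay as the last step left them, time stands still between calls to the robot, and variables do not carry over. Pictures are saved under pics/ and viewed, and the job is handed in when it is done.

Besides the shell and the picture viewer there is one more tool, called after "Request:" as name(argument=value, ...), one argument or row to a line, values as JSON. send_rows: Moves the arm, as the interface text tells. Its arguments: {"type":"object","properties":{"motion":{"type":"array"},"newtons":{"type":"number"}},"required":["motion"]}

```bash
ls; mkdir -p pics; cat > h.py <<'E'
import numpy as np, cv2
from workcell import manip, optics
from scipy.spatial.transform import Rotation as Ro
def grab(c,fn=None):
    im,d=optics.grab_frame(c)
    np.savez('last_'+c+'.npz',im=im,d=d)
    if fn: cv2.imwrite('pics/'+fn,im[:,:,::-1])
    return im,d
def last(c):
    z=np.load('last_'+c+'.npz'); return z['im'],z['d']
def rays(c,uv):
    k=optics.calibration(c);K=np.array(k['K']);uv=np.atleast_2d(uv).astype(float)
    p=(uv-[K[0,2],K[1,2]])/[K[0,0],K[1,1]]
    q=p.copy()
    for _ in range(20): q=p/(1+k['k1']*(q**2).sum(1,keepdims=True))
    return q
def toworld(c,uv,z):
    k=optics.calibration(c);q=rays(c,uv);z=np.broadcast_to(np.asarray(z,float),(len(q),))
    X=np.c_[q*z[:,None],z]
    return (X-np.array(k['t']).ravel())@np.array(k['R'])
def onplane(c,uv,h):
    k=optics.calibration(c);q=rays(c,uv);R=np.array(k['R']);t=np.array(k['t']).ravel()
    C=-R.T@t;D=np.c_[q,np.ones(len(q))]@R
    s=(h-C[2])/D[:,2]
    return C+D*s[:,None]
def proj(c,X):
    k=optics.calibration(c);X=np.atleast_2d(X);Y=X@np.array(k['R']).T+np.array(k['t']).ravel()
    q=Y[:,:2]/Y[:,2:];q=q*(1+k['k1']*(q**2).sum(1,keepdims=True));K=np.array(k['K'])
    return q*[K[0,0],K[1,1]]+[K[0,2],K[1,2]]
def cloud(c,d):
    v,u=np.mgrid[0:480,0:640]
    W=toworld(c,np.c_[u.ravel(),v.ravel()],d.ravel()).reshape(480,640,3)
    W[d<=0]=np.nan
    return W
def st():
    s=manip.read_state(); r=np.array(s['tcp_rot'])
    print('t',round(s['clock'],2),'pos',np.round(s['ee_pos'],4),'rot',np.round(r,3),'F',np.round(s['wrist_force'],1),'g',round(s['gripper_width'],3)); return s
def shift(target,rpy=None):
    """shift in tool mm to world target, rotation vec"""
    s=manip.read_state();r=np.array(s['tcp_rot'])
    R=Ro.from_euler('xyz',r) if r.shape==(3,) else Ro.from_matrix(r)
    d=R.inv().apply(np.array(target)-s['ee_pos'])*1000
    w=None if rpy is None else (R.inv()*Ro.from_euler('xyz',rpy)).as_rotvec()
    print('shift',np.round(d,1),'w',None if w is None else np.round(w,3)); return d,w
E
python3 - <<'E'
from h import *
s=st(); print(s['qpos'],manip.tcp_to_tips)
for c in('top','side'):
    grab(c,c+'0.png');k=optics.calibration(c);print(c,-np.array(k['R']).T@np.array(k['t']).ravel(),k['K'],k['R'])
E
```

```text
pics
t 0.0 pos [0.1523 0.6313 0.2494] rot [-3.14   0.     2.905] F [ 0.2 -0.4  0.3] g 1.001
[-1.39979529  0.62936604  0.03843021  1.51841336 -0.02696159  0.99628897
 -0.02002477] 0.019
top [ 0.43463599 -0.111348    1.52186013] [[445.30987175   0.         326.64135039]
 [  0.         445.30987175 236.08566125]
 [  0.           0.           1.        ]] [[ 0.01164728 -0.99993094 -0.00156831]
 [-0.99733713 -0.01150412 -0.07201599]
 [ 0.07199297  0.00240293 -0.99740224]]
side [ 0.09747501 -0.76005983  1.09962449] [[455.76621266   0.         323.97830207]
 [  0.         455.76621266 237.28234745]
 [  0.           0.           1.        ]] [[ 0.81036683 -0.5859164   0.00275245]
 [-0.44777471 -0.62232248 -0.6420378 ]
 [ 0.37789339  0.51905366 -0.76666804]]
```

View pics/top0.png

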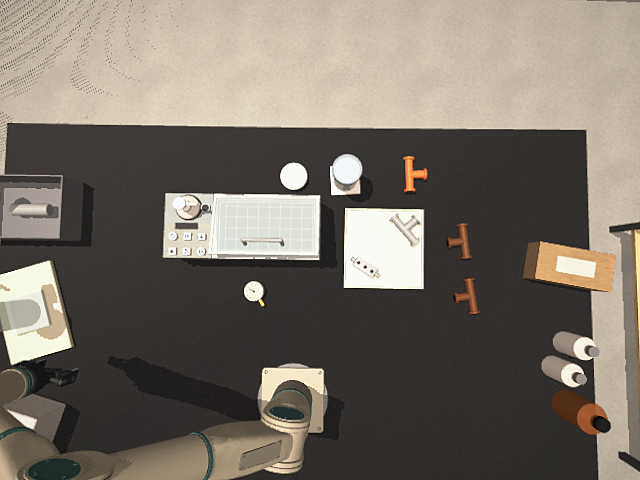

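View pics/side0.png

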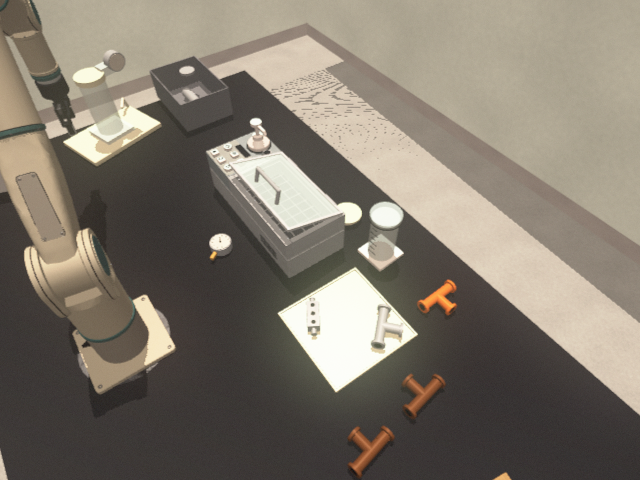

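The top view shows two steel parts on the tray: the tee near (405,228) and the manifold near (366,268). The lid is ajar, with its handle near (262,239). The orange and brown tees at (414,174), (460,241) and (467,296) are all off the tray, so I'll leave them alone.

```bash
python3 - <<'E'
from h import *
for c in('top','side'):
    im,d=grab(c); W=cloud(c,d)
    for n in ['cleaner','lid','lid_handle','pump','pump_top','manifold','valve','tee','plate','gauge','stopper','reservoir','key_power_top','key_start_top']:
        for o in optics.outline_of(c,n)[:4]:
            if o['confidence']<.25: continue
            r=o['region']; P=W[r]; P=P[~np.isnan(P[:,0])]
            v,u=np.nonzero(r)
            print(c,n,round(o['confidence'],2),o['box'],'px',u.mean().round(1),v.mean().round(1),'med',np.round(np.median(P,0),3) if len(P) else None,'zmax',np.round(np.percentile(P[:,2],98),3) if len(P) else None)
st()
E
```

```text
top cleaner 0.89 [162.5, 191.1, 316.1, 261.3] px 242.6 226.8 med [0.557 0.147 0.174] zmax 0.245
top cleaner 0.68 [197.4, 249.1, 202.7, 254.1] px 200.8 251.2 med [0.483 0.274 0.164] zmax 0.172
top lid 0.59 [210.0, 196.4, 321.3, 255.9] px 264.4 225.6 med [0.561 0.079 0.184] zmax 0.244
top lid_handle 0.86 [208.0, 193.7, 319.4, 254.9] px 264.7 225.6 med [0.561 0.077 0.184] zmax 0.244
top lid_handle 0.38 [354.0, 258.6, 378.9, 274.7] px 365.2 267.2 med [ 0.44  -0.237  0.034] zmax 0.041
top pump 0.51 [177.0, 197.2, 201.1, 210.5] px 182.7 203.2 med [0.617 0.312 0.247] zmax 0.252
top pump_top 0.55 [172.5, 196.7, 194.5, 206.3] px 181.1 203.3 med [0.616 0.314 0.247] zmax 0.253
top manifold 0.66 [353.5, 255.9, 382.0, 277.7] px 364.4 267.1 med [ 0.44  -0.234  0.034] zmax 0.041
top valve 0.33 [206.4, 196.2, 318.7, 255.3] px 264.2 225.7 med [0.561 0.08  0.184] zmax 0.244
top tee 0.94 [444.8, 225.8, 470.4, 261.2] px 460.3 241.3 med [ 0.528 -0.561  0.03 ] zmax 0.039
top tee 0.91 [390.8, 214.8, 418.1, 245.2] px 406.3 228.4 med [ 0.576 -0.379  0.034] zmax 0.044
top tee 0.78 [452.3, 279.7, 478.1, 313.8]
[... 1489 characters left out ...]
0.588  0.031] zmax 0.04
side tee 0.65 [366.2, 302.5, 403.3, 349.6] px 383.7 327.6 med [ 0.576 -0.386  0.036] zmax 0.044
side gauge 0.56 [206.0, 235.4, 231.6, 262.8] px 219.6 244.9 med [0.353 0.123 0.03 ] zmax 0.036
side gauge 0.39 [227.7, 153.5, 342.2, 232.5] px 284.5 190.6 med [0.557 0.061 0.186] zmax 0.246
side stopper 0.84 [339.8, 201.0, 360.5, 225.2] px 350.2 212.7 med [ 0.755 -0.001  0.027] zmax 0.032
side key_power_top 0.46 [223.3, 141.7, 232.0, 148.7] px 227.1 147.0 med [0.527 0.358 0.166] zmax 0.169
side key_start_top 0.51 [223.9, 165.9, 231.4, 171.2] px 226.3 168.1 med [0.477 0.272 0.166] zmax 0.169
t 1.6 pos [0.1525 0.6319 0.2503] rot [-3.142 -0.     2.905] F [-0.6  1.   0.3] g 1.0
```

```bash
python3 - <<'E'
from h import *
im,d=last('top')
cv2.imwrite('pics/crop1.png',cv2.resize(im[180:300,150:330,::-1],None,fx=4.4,fy=4.4,interpolation=2))
cv2.imwrite('pics/crop2.png',cv2.resize(im[200:295,335:435,::-1],None,fx=6,fy=6,interpolation=2))
im,d=last('side')
cv2.imwrite('pics/crop3.png',cv2.resize(im[110:280,195:355,::-1],None,fx=3.5,fy=3.5,interpolation=2))
E
```

```text
(no output)
```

View pics/crop1.png

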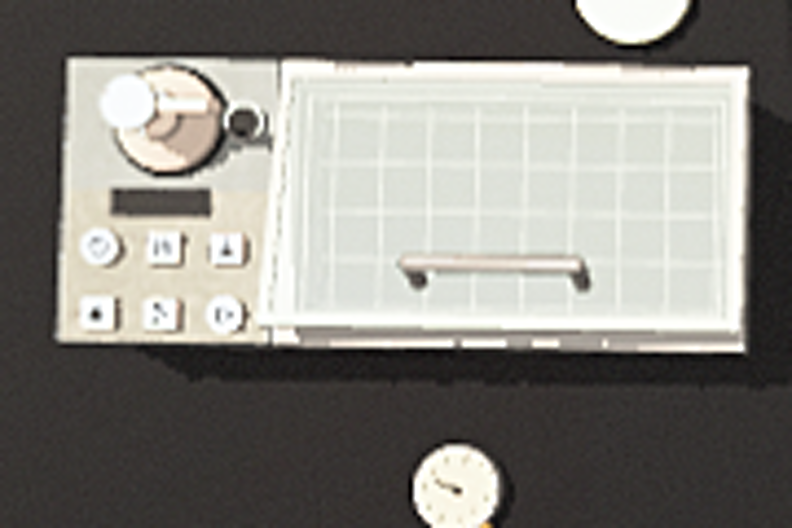

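View pics/crop2.png

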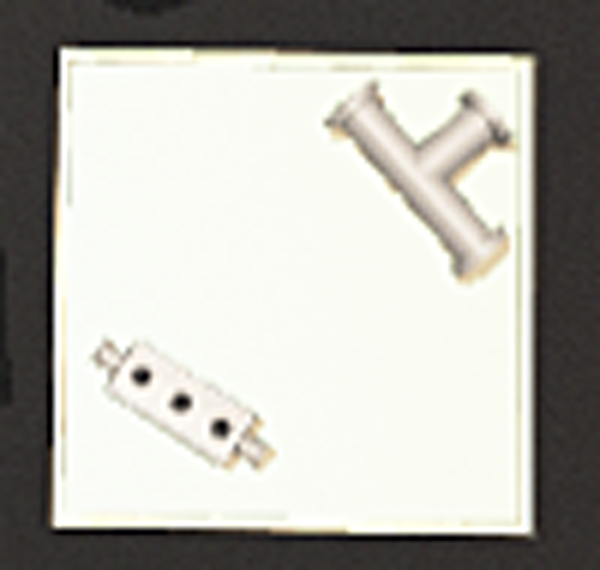

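View pics/crop3.png

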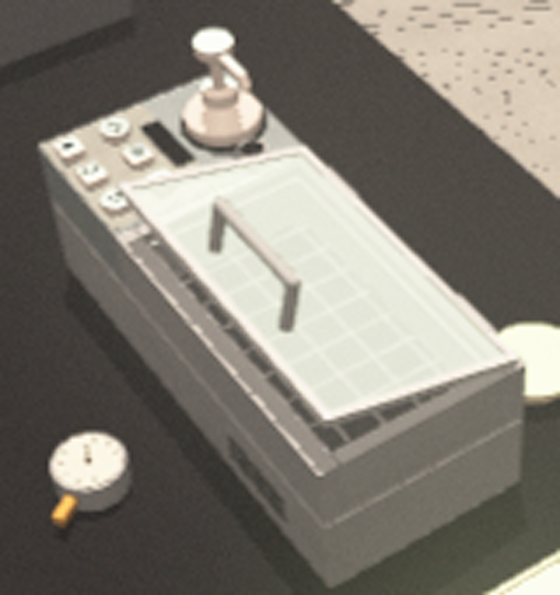

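```bash
python3 - <<'E'
from h import *
def c1(p): return np.array(p)/4.4+[150,180]-.5
def c2(p): return np.array(p)/6+[335,200]-.5
C=onplane('top',c1([(67,58),(57,343),(746,352),(750,68)]),.155); print('corners',C.round(4)); c=C.mean(0); print('centre',c)
e=(C[0]+C[1]-C[2]-C[3])[:2]; print('yaw(y-axis)',np.arctan2(-e[0],e[1]), np.linalg.norm(e)/2); e=(C[0]+C[3]-C[1]-C[2])[:2]; print('yaw',np.arctan2(e[1],e[0]),np.linalg.norm(e)/2)
print('keys',onplane('top',c1([(100,247),(165,249),(228,250),(98,314),(161,314),(225,315)]),.165).round(4))
print('pump',onplane('top',c1([(129,102)]),.248).round(4))
im,d=last('top');W=cloud('top',d)
# lid plane fit : region inside
for box in [(225,200,310,233)]:
    P=W[200:233,225:310].reshape(-1,3);P=P[~np.isnan(P[:,0])]
    print(len(P), np.percentile(P[:,2],[5,25,50,75,95]))
    A=np.c_[P[:,:2],np.ones(len(P))]
    co=np.linalg.lstsq(A,P[:,2],rcond=None)[0]
    for _ in range(5):
        r=P[:,2]-A@co; k=abs(r)<.005; co=np.linalg.lstsq(A[k],P[k,2],rcond=None)[0]
    print('plane',co,k.sum(),'angle',np.arctan(-co[0]))
H=W[232:246,235:290].reshape(-1,3);H=H[H[:,2]>.215];print('handle',len(H),H.min(0),H.max(0),H.mean(0))
print('handle pts',onplane('top',c1([(408,263),(582,265)]),.24))
M=onplane('top',c2([(141,376),(181,401),(221,428)]),.035);print('mani',M, )
e=M[0]-M[2];print('mani axis',np.arctan2(e[1],e[0]))
# parts: points on tray by height
ok=(W[...,2]>.012)&(W[...,2]<.06)
T=ok.copy();T[:,:347]=0;T[:,423:]=0;T[:211]=0;T[287:]=0
n,lab,stt,cen=cv2.connectedComponentsWithStats(T.astype(np.uint8))
for i in range(1,n):
    if stt[i,4]>60:
        P=W[lab==i];(c,s,a)=cv2.minAreaRect((P[:,:2]*1000).astype(np.float32));print(cen[i],stt[i],c,s,a,P[:,2].max(),P.mean(0))
t=onplane('top',c2([(352,105),(483,258),(488,118),(418,183)]),.03);print('tee pts',t)
E
```

```text
corners [[ 0.662   0.3938  0.155 ]
 [ 0.462   0.3932  0.155 ]
 [ 0.4611 -0.0856  0.155 ]
 [ 0.6608 -0.0859  0.155 ]]
centre [0.56145605 0.15388276 0.155     ]
yaw(y-axis) -0.002216839752142851 0.4792312260835385
yaw 0.0007638014387106988 0.19985105208127604
keys [[0.5285 0.3625 0.165 ]
 [0.5276 0.3176 0.165 ]
 [0.5275 0.2741 0.165 ]
 [0.4821 0.3622 0.165 ]
 [0.4826 0.3188 0.165 ]
 [0.4824 0.2747 0.165 ]]
pump [[0.618  0.3181 0.248 ]]
2794 [0.16419544 0.17014593 0.17658644 0.18277405 0.18894217]
plane [-0.24559324 -0.00046017  0.3216892 ] 2613 angle 0.2408268437111635
handle 192 [0.50108309 0.01889915 0.21536208] [0.52008864 0.13914828 0.25247287] [0.51352216 0.07730331 0.24287856]
handle pts [[0.51514346 0.13496663 0.24      ]
 [0.51513938 0.02101388 0.24      ]]
mani [[ 0.45602943 -0.21327533  0.035     ]
 [ 0.44244337 -0.23555208  0.035     ]
 [ 0.42777498 -0.257796    0.035     ]]
mani axis 1.0052971464107525
[406.20731707 227.61463415] [389 214  31  33 410] (580.5810546875, -380.97052001953125) (116.11882019042969, 74.74141693115234) 41.98005294799805 0.048214276232087475 [ 0.57358016 -0.37398995  0.03403854]
[364.27622378 266.96503497] [350 257  30  21 286] (440.62005615234375, -234.39137268066406) (110.52459716796875, 33.98391342163086) 57.157928466796875 0.04326962383018633 [ 0.44035637 -0.23442901  0.03269173]
tee pts [[ 0.60931599 -0.3309427   0.03      ]
 [ 0.52418544 -0.40407387  0.03      ]
 [ 0.60283068 -0.40706693  0.03      ]
 [ 0.56581403 -0.36788054  0.03      ]]
```

```bash
python3 - <<'E'
from h import *
st()
shift([.1525,.632,.40])
shift([.617,.316,.40],[np.pi,0,np.pi/2])
shift([.617,.316,.30],[np.pi,0,np.pi/2])
E
```

```text
t 1.6 pos [0.1525 0.6319 0.2503] rot [-3.142 -0.     2.905] F [-0.6  1.   0.3] g 1.0
shift [-0.000e+00  1.000e-01 -1.497e+02] w None
shift [-525.7 -198.1 -149.7] w [-0.    -0.     1.334]
shift [-525.7 -198.1  -49.7] w [-0.    -0.     1.334]
```

Request:
send_rows(
  motion=[
    {"x":0,"y":0,"z":-40,"gripper":1},
    {"x":0,"y":0,"z":-80,"gripper":1},
    {"x":0,"y":0,"z":-120,"gripper":1},
    {"x":0,"y":0,"z":-150,"gripper":1},
    {"x":-35,"y":-13,"z":-150,"wz":0.09,"gripper":1},
    {"x":-70,"y":-26,"z":-150,"wz":0.18,"gripper":1},
    {"x":-105,"y":-40,"z":-150,"wz":0.27,"gripper":1},
    {"x":-140,"y":-53,"z":-150,"wz":0.36,"gripper":1},
    {"x":-175,"y":-66,"z":-150,"wz":0.45,"gripper":1},
    {"x":-210,"y":-79,"z":-150,"wz":0.54,"gripper":1},
    {"x":-245,"y":-92,"z":-150,"wz":0.63,"gripper":1},
    {"x":-280,"y":-106,"z":-150,"wz":0.72,"gripper":1},
    {"x":-315,"y":-119,"z":-150,"wz":0.81,"gripper":1},
    {"x":-350,"y":-132,"z":-150,"wz":0.9,"gripper":1},
    {"x":-385,"y":-145,"z":-150,"wz":0.99,"gripper":1},
    {"x":-420,"y":-158,"z":-150,"wz":1.08,"gripper":1},
    {"x":-455,"y":-172,"z":-150,"wz":1.17,"gripper":1},
    {"x":-490,"y":-185,"z":-150,"wz":1.26,"gripper":1},
    {"x":-526,"y":-198,"z":-130,"wz":1.334,"gripper":1},
    {"x":-526,"y":-198,"z":-100,"wz":1.334,"gripper":1},
  ],
)

```text
$.motion[0]: bad value
```

```bash
python3 - <<'E'
from h import *
s=st(); print(s['qpos'])
shift([.617,.316,.275],[np.pi,0,np.pi/2])
grab('side','side1.png');grab('top','top1.png')
E
```

```text
t 1.6 pos [0.1525 0.6319 0.2503] rot [-3.142 -0.     2.905] F [-0.6  1.   0.3] g 1.0
[-1.39981507  0.62840343  0.0385077   1.51739271 -0.02698533  0.99632403
 -0.02000676]
shift [-525.7 -198.1  -24.7] w [-0.    -0.     1.334]
```

Request:
send_rows(
  motion=[
    {"x":0,"y":0,"z":-40,"wx":0,"wy":0,"wz":0,"gripper":1},
    {"x":0,"y":0,"z":-80,"wx":0,"wy":0,"wz":0,"gripper":1},
    {"x":0,"y":0,"z":-120,"wx":0,"wy":0,"wz":0,"gripper":1},
    {"x":0,"y":0,"z":-150,"wx":0,"wy":0,"wz":0,"gripper":1},
    {"x":-526,"y":-198,"z":-150,"wx":0,"wy":0,"wz":1.334,"gripper":1},
    {"x":-526,"y":-198,"z":-150,"wx":0,"wy":0,"wz":1.334,"gripper":1},
    {"x":-526,"y":-198,"z":-150,"wx":0,"wy":0,"wz":1.334,"gripper":1},
    {"x":-526,"y":-198,"z":-150,"wx":0,"wy":0,"wz":1.334,"gripper":1},
    {"x":-526,"y":-198,"z":-150,"wx":0,"wy":0,"wz":1.334,"gripper":1},
    {"x":-526,"y":-198,"z":-150,"wx":0,"wy":0,"wz":1.334,"gripper":1},
    {"x":-526,"y":-198,"z":-150,"wx":0,"wy":0,"wz":1.334,"gripper":1},
    {"x":-526,"y":-198,"z":-150,"wx":0,"wy":0,"wz":1.334,"gripper":1},
    {"x":-526,"y":-198,"z":-150,"wx":0,"wy":0,"wz":1.334,"gripper":1},
    {"x":-526,"y":-198,"z":-150,"wx":0,"wy":0,"wz":1.334,"gripper":1},
    {"x":-526,"y":-198,"z":-150,"wx":0,"wy":0,"wz":1.334,"gripper":1},
    {"x":-526,"y":-198,"z":-150,"wx":0,"wy":0,"wz":1.334,"gripper":1},
    {"x":-526,"y":-198,"z":-150,"wx":0,"wy":0,"wz":1.334,"gripper":1},
    {"x":-526,"y":-198,"z":-150,"wx":0,"wy":0,"wz":1.334,"gripper":1},
    {"x":-526,"y":-198,"z":-150,"wx":0,"wy":0,"wz":1.334,"gripper":1},
    {"x":-526,"y":-198,"z":-150,"wx":0,"wy":0,"wz":1.334,"gripper":1},
  ],
)

```text
clock: 3.37
ee_pos: [0.6182, 0.3145, 0.3997]
tcp_rot: [-3.141, 0.001, 1.568]
wrist_force: [-0.6, 0.3, 1.0]
gripper_width: -0.004
```

```bash
python3 - <<'E'
from h import *
s=st(); print(s['qpos'])
shift([.617,.316,.278],[np.pi,0,np.pi/2])
E
```

```text
t 3.37 pos [0.6182 0.3145 0.3997] rot [-3.141e+00  1.000e-03  1.568e+00] F [-0.6  0.3  1. ] g -0.004
[-0.71983665  0.6304799   0.42723748  1.15026815 -0.24973631  1.41083433
 -0.32970214]
shift [  1.6  -1.2 121.7] w [-0.001  0.001 -0.003]
```

Request:
send_rows(
  motion=[
    {"x":1.5,"y":-1,"z":30,"wx":0,"wy":0,"wz":0,"gripper":1},
    {"x":1.5,"y":-1,"z":60,"wx":0,"wy":0,"wz":0,"gripper":1},
    {"x":1.5,"y":-1,"z":90,"wx":0,"wy":0,"wz":0,"gripper":1},
    {"x":1.5,"y":-1,"z":118,"wx":0,"wy":0,"wz":0,"gripper":1},
    {"x":1.5,"y":-1,"z":118,"wx":0,"wy":0,"wz":0,"gripper":1},
  ],
)

```text
clock: 3.78
ee_pos: [0.6113, 0.3188, 0.2762]
tcp_rot: [-3.13, 0.003, 1.574]
wrist_force: [-1.8, 0.2, -1.0]
gripper_width: 0.002
```

```bash
python3 - <<'E'
from h import *
st()
im,d=grab('side'); cv2.imwrite('pics/s2.png',cv2.resize(im[60:240,195:355,::-1],None,fx=3.3,fy=3.3,interpolation=2))
im,d=grab('top'); cv2.imwrite('pics/t2.png',cv2.resize(im[160:270,130:330,::-1],None,fx=4,fy=4,interpolation=2))
E
```

```text
t 3.78 pos [0.6113 0.3188 0.2762] rot [-3.130e+00  3.000e-03  1.574e+00] F [-1.8  0.2 -1. ] g 0.002
```

View pics/s2.png

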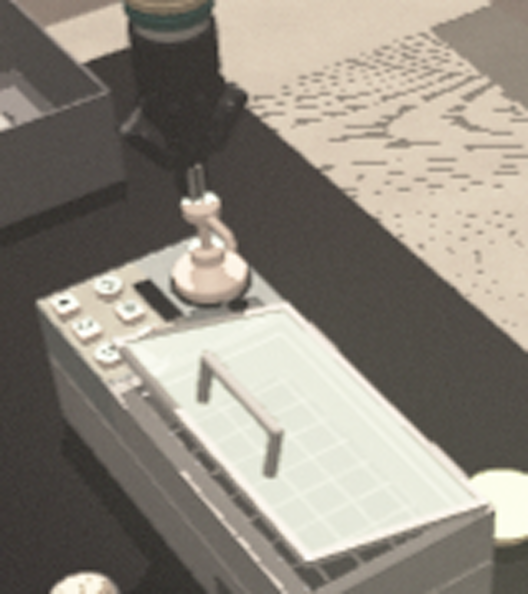

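View pics/t2.png

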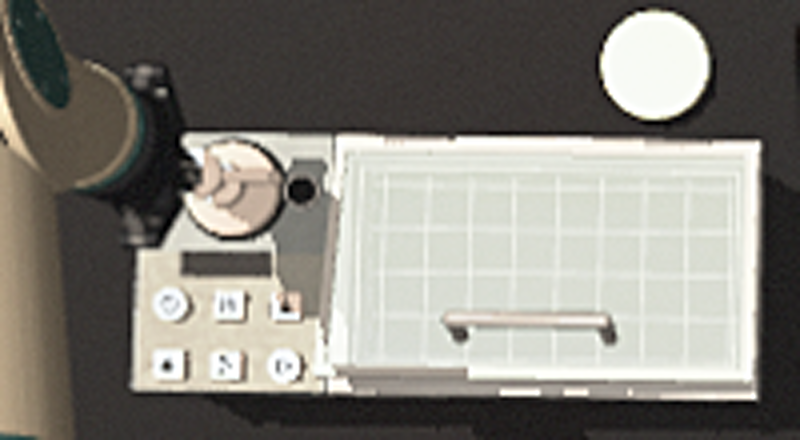

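Request:
send_rows(
  motion=[
    {"x":0,"y":0,"z":0,"wx":0,"wy":0,"wz":0,"gripper":1},
    {"x":0,"y":0,"z":0,"wx":0,"wy":0,"wz":0,"gripper":1},
    {"x":0,"y":0,"z":0,"wx":0,"wy":0,"wz":0,"gripper":1},
  ],
)

```text
clock: 4.13
ee_pos: [0.6172, 0.318, 0.2846]
tcp_rot: [3.138, -0.002, 1.571]
wrist_force: [-0.4, 0.6, 0.3]
gripper_width: -0.001
```

Request:
send_rows(
  motion=[
    {"x":0,"y":0,"z":6,"wx":0,"wy":0,"wz":0,"gripper":1},
    {"x":0,"y":0,"z":12,"wx":0,"wy":0,"wz":0,"gripper":1},
    {"x":0,"y":0,"z":17,"wx":0,"wy":0,"wz":0,"gripper":1},
    {"x":0,"y":0,"z":21,"wx":0,"wy":0,"wz":0,"gripper":1},
    {"x":0,"y":0,"z":25,"wx":0,"wy":0,"wz":0,"gripper":1},
    {"x":0,"y":0,"z":28,"wx":0,"wy":0,"wz":0,"gripper":1},
    {"x":0,"y":0,"z":28,"wx":0,"wy":0,"wz":0,"gripper":1},
  ],
)

```text
clock: 4.72
ee_pos: [0.6164, 0.3175, 0.2543]
tcp_rot: [3.141, -0.0, 1.571]
wrist_force: [-1.8, -0.5, 6.8]
gripper_width: -0.002
```

Request:
send_rows(
  motion=[
    {"x":0,"y":0,"z":3,"wx":0,"wy":0,"wz":0,"gripper":1},
    {"x":0,"y":0,"z":5,"wx":0,"wy":0,"wz":0,"gripper":1},
    {"x":0,"y":0,"z":7,"wx":0,"wy":0,"wz":0,"gripper":1},
    {"x":0,"y":0,"z":7,"wx":0,"wy":0,"wz":0,"gripper":1},
    {"x":0,"y":0,"z":7,"wx":0,"wy":0,"wz":0,"gripper":1},
  ],
)

```text
clock: 5.13
ee_pos: [0.6165, 0.3175, 0.2492]
tcp_rot: [3.141, -0.001, 1.571]
wrist_force: [-3.9, -0.5, 10.6]
gripper_width: 0.0
```

Request:
send_rows(
  motion=[
    {"x":0,"y":0,"z":-8,"wx":0,"wy":0,"wz":0,"gripper":1},
    {"x":0,"y":0,"z":-20,"wx":0,"wy":0,"wz":0,"gripper":1},
    {"x":0,"y":0,"z":-40,"wx":0,"wy":0,"wz":0,"gripper":1},
    {"x":0,"y":0,"z":-70,"wx":0,"wy":0,"wz":0,"gripper":1},
    {"x":0,"y":0,"z":-105,"wx":0,"wy":0,"wz":0,"gripper":1},
    {"x":-30,"y":-13,"z":-105,"wx":0,"wy":0,"wz":0,"gripper":0.5},
    {"x":-60,"y":-26,"z":-105,"wx":0,"wy":0,"wz":0,"gripper":0},
    {"x":-90,"y":-39,"z":-105,"wx":0,"wy":0,"wz":0,"gripper":-0.2},
    {"x":-120,"y":-52,"z":-105,"wx":0,"wy":0,"wz":0,"gripper":-0.2},
    {"x":-150,"y":-65,"z":-105,"wx":0,"wy":0,"wz":0,"gripper":-0.2},
    {"x":-180,"y":-78,"z":-105,"wx":0,"wy":0,"wz":0,"gripper":-0.2},
    {"x":-210,"y":-91,"z":-105,"wx":0,"wy":0,"wz":0,"gripper":-0.2},
    {"x":-239,"y":-103,"z":-105,"wx":0,"wy":0,"wz":0,"gripper":-0.2},
    {"x":-239,"y":-103,"z":-105,"wx":0,"wy":0,"wz":0,"gripper":-0.2},
    {"x":-239,"y":-103,"z":-105,"wx":0,"wy":0,"wz":0,"gripper":-0.2},
  ],
)

```text
clock: 6.38
ee_pos: [0.5128, 0.0766, 0.3527]
tcp_rot: [3.142, -0.0, 1.567]
wrist_force: [0.4, 1.8, 0.7]
gripper_width: 0.602
```

```bash
python3 - <<'E'
from h import *
st()
shift([.514,.078,.245],[np.pi,0,np.pi/2])
im,d=grab('side'); cv2.imwrite('pics/s3.png',cv2.resize(im[60:280,195:395,::-1],None,fx=2.7,fy=2.7,interpolation=2))
W=cloud('side',d)
# pump head height
P=W[115:140,248:270].reshape(-1,3);print('pump zmax',np.nanpercentile(P[:,2],95))
E
```

```text
t 6.38 pos [0.5128 0.0766 0.3527] rot [ 3.142 -0.     1.567] F [0.4 1.8 0.7] g 0.602
shift [  1.4   1.2 107.7] w [ 0.    -0.    -0.004]
pump zmax 0.47403195466077114
```

View pics/s3.png

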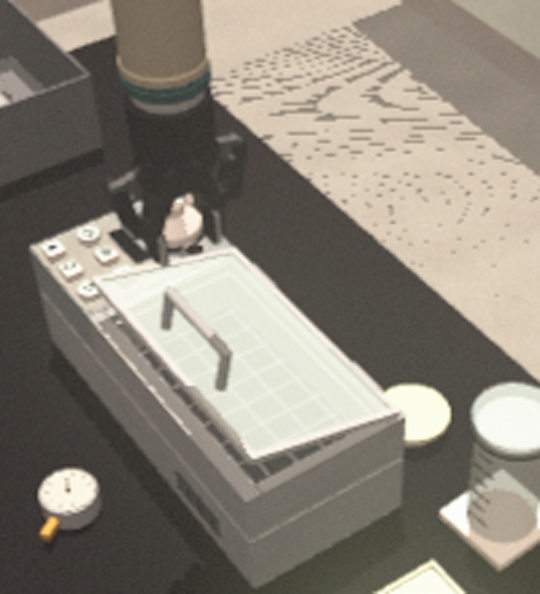

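Request:
send_rows(
  motion=[
    {"x":1,"y":1,"z":25,"wx":0,"wy":0,"wz":0,"gripper":-0.2},
    {"x":1,"y":1,"z":50,"wx":0,"wy":0,"wz":0,"gripper":-0.2},
    {"x":1,"y":1,"z":75,"wx":0,"wy":0,"wz":0,"gripper":-0.2},
    {"x":1,"y":1,"z":95,"wx":0,"wy":0,"wz":0,"gripper":-0.2},
    {"x":1,"y":1,"z":106,"wx":0,"wy":0,"wz":0,"gripper":-0.2},
    {"x":1,"y":1,"z":106,"wx":0,"wy":0,"wz":0,"gripper":-0.2},
    {"x":1,"y":1,"z":106,"wx":0,"wy":0,"wz":0,"gripper":-0.2},
    {"x":1,"y":1,"z":106,"wx":0,"wy":0,"wz":0,"gripper":-0.2},
  ],
)

```text
clock: 7.1
ee_pos: [0.5152, 0.0803, 0.2469]
tcp_rot: [3.14, -0.0, 1.572]
wrist_force: [-0.9, 0.4, -0.4]
gripper_width: 0.603
```

```bash
python3 - <<'E'
from h import *
st()
im,d=grab('side'); cv2.imwrite('pics/s4.png',cv2.resize(im[60:280,195:395,::-1],None,fx=2.7,fy=2.7,interpolation=2))
E
```

```text
t 7.1 pos [0.5152 0.0803 0.2469] rot [ 3.14  -0.     1.572] F [-0.9  0.4 -0.4] g 0.603
```

View pics/s4.png

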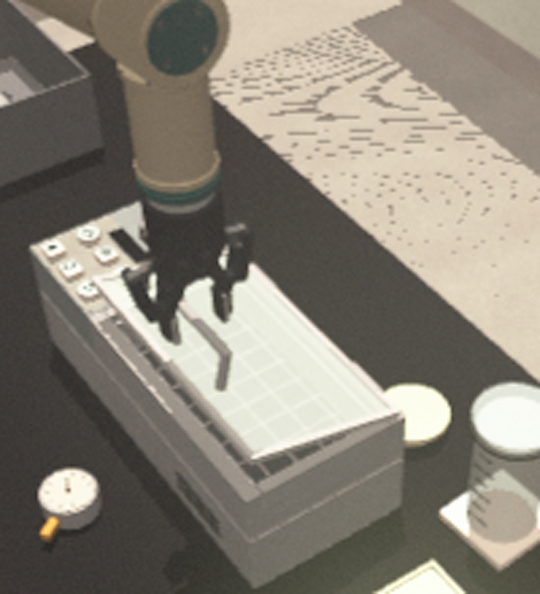

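Request:
send_rows(
  motion=[
    {"x":0,"y":0,"z":0,"wx":0,"wy":0,"wz":0,"gripper":1},
    {"x":0,"y":0,"z":0,"wx":0,"wy":0,"wz":0,"gripper":1},
    {"x":0,"y":0,"z":0,"wx":0,"wy":0,"wz":0,"gripper":1},
    {"x":0,"y":0,"z":0,"wx":0,"wy":0,"wz":0,"gripper":1},
    {"x":0,"y":0,"z":0,"wx":0,"wy":0,"wz":0,"gripper":1},
  ],
  newtons=30,
)

```text
clock: 7.57
ee_pos: [0.5149, 0.0796, 0.2467]
tcp_rot: [3.14, -0.0, 1.571]
wrist_force: [2.3, 0.7, 0.1]
gripper_width: 0.126
```

```bash
python3 - <<'E'
from h import *
s=st()
# arc: offset from handle at th0=.24 to th, world dx, dz
a,b=.155,.05
f=lambda th:np.array([-a*np.cos(th)+b*np.sin(th),a*np.sin(th)+b*np.cos(th)])
th0=.24
R=Ro.from_euler('xyz',s['tcp_rot'])
for th in np.arange(th0+.07,1.66,.07):
    d=f(th)-f(th0); print(round(th,2),np.round(d*1000,0),R.inv().apply([d[0],0,d[1]]).round(3)*1000)
E
```

```text
t 7.57 pos [0.5149 0.0796 0.2467] rot [ 3.14  -0.     1.571] F [2.3 0.7 0.1] g 0.126
0.31 [6. 9.] [ 0.  6. -9.]
0.38 [13. 19.] [  0.  13. -18.]
0.45 [21. 27.] [  0.  21. -27.]
0.52 [29. 35.] [  0.  29. -35.]
0.59 [38. 42.] [  0.  38. -42.]
0.66 [47. 49.] [  0.  47. -49.]
0.73 [57. 55.] [  0.  57. -55.]
0.8 [67. 61.] [  0.  67. -61.]
0.87 [77. 65.] [  0.  77. -65.]
0.94 [88. 69.] [  0.  88. -69.]
1.01 [99. 72.] [  0.  99. -72.]
1.08 [110.  75.] [  0. 110. -75.]
1.15 [121.  76.] [  0. 121. -76.]
1.22 [132.  77.] [  0. 132. -77.]
1.29 [144.  77.] [  0. 144. -77.]
1.36 [155.  77.] [  0. 155. -76.]
1.43 [166.  75.] [  0. 167. -75.]
1.5 [178.  73.] [  0. 178. -72.]
1.57 [189.  70.] [  0. 189. -69.]
1.64 [199.  66.] [  0. 199. -65.]
```

Request:
send_rows(
  motion=[
    {"x":0,"y":6,"z":-9,"wx":0,"wy":0,"wz":0,"gripper":1},
    {"x":0,"y":13,"z":-18,"wx":0,"wy":0,"wz":0,"gripper":1},
    {"x":0,"y":21,"z":-27,"wx":0,"wy":0,"wz":0,"gripper":1},
    {"x":0,"y":29,"z":-35,"wx":0,"wy":0,"wz":0,"gripper":1},
    {"x":0,"y":38,"z":-42,"wx":0,"wy":0,"wz":0,"gripper":1},
    {"x":0,"y":47,"z":-49,"wx":0,"wy":0,"wz":0,"gripper":1},
    {"x":0,"y":57,"z":-55,"wx":0,"wy":0,"wz":0,"gripper":1},
  ],
)

```text
clock: 8.15
ee_pos: [0.5656, 0.0795, 0.3004]
tcp_rot: [-3.127, -0.0, 1.571]
wrist_force: [-12.9, 0.6, 8.8]
gripper_width: 0.121
```

Request:
send_rows(
  motion=[
    {"x":0,"y":10,"z":-6,"wx":0,"wy":0,"wz":0,"gripper":1},
    {"x":0,"y":20,"z":-10,"wx":0,"wy":0,"wz":0,"gripper":1},
    {"x":0,"y":31,"z":-14,"wx":0,"wy":0,"wz":0,"gripper":1},
    {"x":0,"y":42,"z":-17,"wx":0,"wy":0,"wz":0,"gripper":1},
    {"x":0,"y":53,"z":-20,"wx":0,"wy":0,"wz":0,"gripper":1},
    {"x":0,"y":64,"z":-21,"wx":0,"wy":0,"wz":0,"gripper":1},
    {"x":0,"y":75,"z":-22,"wx":0,"wy":0,"wz":0,"gripper":1},
    {"x":0,"y":75,"z":-22,"wx":0,"wy":0,"wz":0,"gripper":1},
  ],
)

```text
clock: 8.82
ee_pos: [0.647, 0.0793, 0.3243]
tcp_rot: [3.142, -0.0, 1.571]
wrist_force: [0.2, 0.0, 5.9]
gripper_width: 0.123
```

```bash
python3 - <<'E'
from h import *
st()
im,d=grab('side'); cv2.imwrite('pics/s5.png',cv2.resize(im[20:280,175:415,::-1],None,fx=2.3,fy=2.3,interpolation=2))
E
```

```text
t 8.82 pos [0.647  0.0793 0.3243] rot [ 3.142 -0.     1.571] F [0.2 0.  5.9] g 0.123
```

View pics/s5.png

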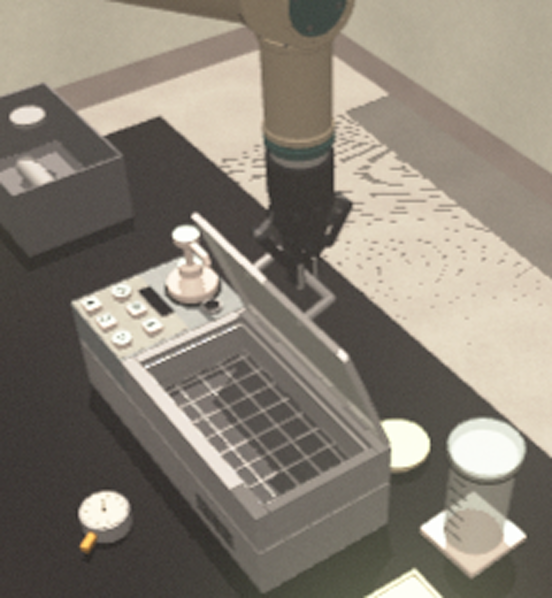

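Opening well; the pump head is up too. The lid is at about 1.25 rad, so I'll continue to about 1.62.

Request:
send_rows(
  motion=[
    {"x":0,"y":11,"z":0,"wx":0,"wy":0,"wz":0,"gripper":1},
    {"x":0,"y":22,"z":1,"wx":0,"wy":0,"wz":0,"gripper":1},
    {"x":0,"y":33,"z":3,"wx":0,"wy":0,"wz":0,"gripper":1},
    {"x":0,"y":44,"z":5,"wx":0,"wy":0,"wz":0,"gripper":1},
    {"x":0,"y":55,"z":8,"wx":0,"wy":0,"wz":0,"gripper":1},
    {"x":0,"y":65,"z":12,"wx":0,"wy":0,"wz":0,"gripper":1},
    {"x":0,"y":65,"z":12,"wx":0,"wy":0,"wz":0,"gripper":1},
    {"x":0,"y":65,"z":12,"wx":0,"wy":0,"wz":0,"gripper":1},
  ],
)

```text
clock: 9.53
ee_pos: [0.7123, 0.0791, 0.311]
tcp_rot: [3.14, 0.001, 1.57]
wrist_force: [3.0, -0.0, 0.3]
gripper_width: 0.126
```

Request:
send_rows(
  motion=[
    {"x":0,"y":0,"z":0,"wx":0,"wy":0,"wz":0,"gripper":0.4},
    {"x":0,"y":0,"z":0,"wx":0,"wy":0,"wz":0,"gripper":0.4},
    {"x":0,"y":0,"z":0,"wx":0,"wy":0,"wz":0,"gripper":0.4},
    {"x":0,"y":0,"z":-30,"wx":0,"wy":0,"wz":0,"gripper":0.4},
    {"x":0,"y":0,"z":-70,"wx":0,"wy":0,"wz":0,"gripper":0.4},
    {"x":0,"y":0,"z":-110,"wx":0,"wy":0,"wz":0,"gripper":0.4},
    {"x":0,"y":0,"z":-150,"wx":0,"wy":0,"wz":0,"gripper":0.4},
    {"x":0,"y":0,"z":-150,"wx":0,"wy":0,"wz":0,"gripper":0.4},
  ],
)

```text
clock: 10.2
ee_pos: [0.7127, 0.0791, 0.471]
tcp_rot: [3.128, -0.001, 1.572]
wrist_force: [-0.3, -0.6, 1.1]
gripper_width: 0.298
```

```bash
cat > parts.py <<'E'
from h import *
def parts(save=True):
    im,d=grab('top');W=cloud('top',d)
    T=(W[...,2]>.012)&(W[...,2]<.08);T[:,:346]=0;T[:,424:]=0;T[:210]=0;T[288:]=0
    n,lab,stt,cen=cv2.connectedComponentsWithStats(T.astype(np.uint8))
    for i in range(1,n):
        if stt[i,4]>60:
            P=W[lab==i];(c,s,a)=cv2.minAreaRect((P[:,:2]*1000).astype(np.float32));print(cen[i].round(1),stt[i],np.round(c,1),np.round(s,1),round(a,1),P[:,2].max().round(3),P.mean(0).round(3))
    return im,d,W
E
python3 - <<'E'
from parts import *
st()
im,d,W=parts()
cv2.imwrite('pics/t6.png',cv2.resize(im[160:300,150:450,::-1],None,fx=2.66,fy=2.66,interpolation=2))
E
```

```text
t 10.2 pos [0.7127 0.0791 0.471 ] rot [ 3.128e+00 -1.000e-03  1.572e+00] F [-0.3 -0.6  1.1] g 0.298
[406.2 227.6] [389 214  31  33 407] [ 581.2 -379.9] [118.4  74.4] 41.7 0.048 [ 0.574 -0.374  0.034]
[364.3 267. ] [350 257  30  21 285] [ 440.3 -235.3] [109.6  34.1] 57.9 0.041 [ 0.44  -0.234  0.032]
```

View pics/t6.png

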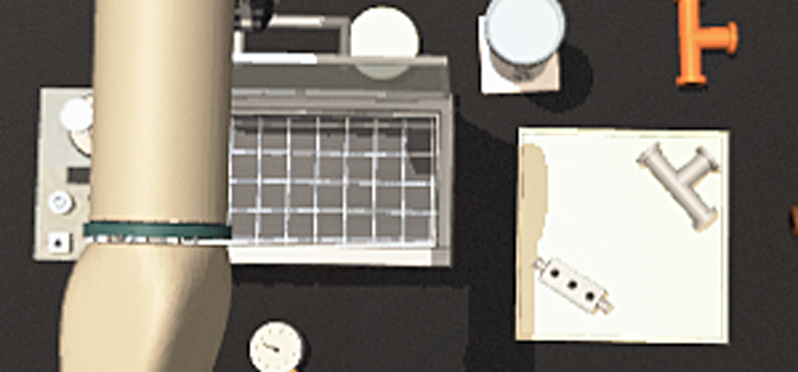

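Request:
send_rows(
  motion=[
    {"x":-30,"y":-26,"z":0,"wx":0,"wy":0,"wz":0.05,"gripper":-0.4},
    {"x":-60,"y":-52,"z":0,"wx":0,"wy":0,"wz":0.1,"gripper":-0.4},
    {"x":-90,"y":-78,"z":0,"wx":0,"wy":0,"wz":0.16,"gripper":-0.4},
    {"x":-120,"y":-104,"z":0,"wx":0,"wy":0,"wz":0.22,"gripper":-0.4},
    {"x":-150,"y":-130,"z":0,"wx":0,"wy":0,"wz":0.28,"gripper":-0.4},
    {"x":-180,"y":-156,"z":20,"wx":0,"wy":0,"wz":0.34,"gripper":-0.4},
    {"x":-210,"y":-182,"z":50,"wx":0,"wy":0,"wz":0.4,"gripper":-0.4},
    {"x":-240,"y":-208,"z":85,"wx":0,"wy":0,"wz":0.46,"gripper":-0.4},
    {"x":-270,"y":-234,"z":120,"wx":0,"wy":0,"wz":0.52,"gripper":-0.4},
    {"x":-300,"y":-260,"z":155,"wx":0,"wy":0,"wz":0.567,"gripper":-0.4},
    {"x":-314,"y":-272,"z":190,"wx":0,"wy":0,"wz":0.567,"gripper":-0.4},
    {"x":-314,"y":-272,"z":225,"wx":0,"wy":0,"wz":0.567,"gripper":-0.4},
    {"x":-314,"y":-272,"z":260,"wx":0,"wy":0,"wz":0.567,"gripper":-0.4},
    {"x":-314,"y":-272,"z":290,"wx":0,"wy":0,"wz":0.567,"gripper":-0.4},
    {"x":-314,"y":-272,"z":310,"wx":0,"wy":0,"wz":0.567,"gripper":-0.4},
    {"x":-314,"y":-272,"z":310,"wx":0,"wy":0,"wz":0.567,"gripper":-0.4},
    {"x":-314,"y":-272,"z":310,"wx":0,"wy":0,"wz":0.567,"gripper":-0.4},
    {"x":-314,"y":-272,"z":310,"wx":0,"wy":0,"wz":0.567,"gripper":-0.4},
  ],
)

```text
clock: 11.75
ee_pos: [0.4397, -0.2347, 0.1525]
tcp_rot: [3.141, -0.0, 1.004]
wrist_force: [-0.2, 0.8, 0.5]
gripper_width: 0.701
```

```bash
python3 - <<'E'
from h import *
s=st(); print(s['qpos'])
shift([.441,-.235,.027],[np.pi,0,1.004])
im,d=grab('side'); cv2.imwrite('pics/s7.png',im[:,:,::-1])
W=cloud('side',d)
for o in optics.outline_of('side','manifold')[:2]:
    P=W[o['region']];P=P[P[:,2]<.05];print(o['confidence'],np.nanmedian(P,0),cv2.minAreaRect((P[:,:2]*1000).astype(np.float32)))
E
```

```text
t 11.75 pos [ 0.4397 -0.2347  0.1525] rot [ 3.141 -0.     1.004] F [-0.2  0.8  0.5] g 0.701
[ 0.12223667  0.60840486  0.46532196  2.03934421 -0.47364122  0.59735164
  0.34669372]
shift [  0.4   1.1 125.5] w [ 0.001 -0.    -0.   ]
0.18 [nan nan nan] ((0.0, 0.0), (0.0, 0.0), 0.0)
  return np.nanmean(a, axis, out=out, keepdims=keepdims)
```

View pics/s7.png

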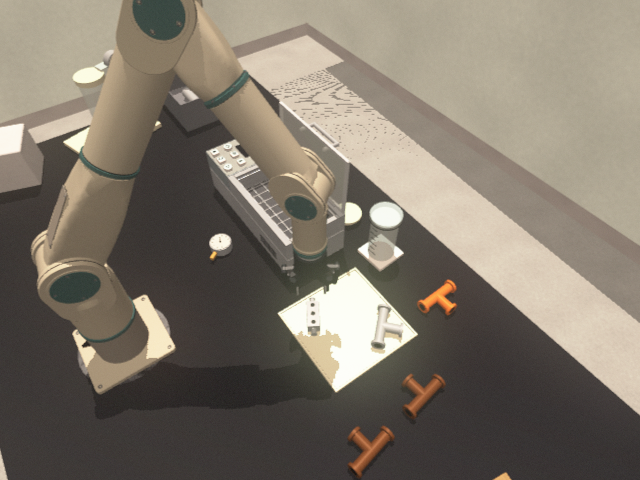

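Request:
send_rows(
  motion=[
    {"x":0,"y":1,"z":25,"wx":0,"wy":0,"wz":0,"gripper":-0.4},
    {"x":0,"y":1,"z":50,"wx":0,"wy":0,"wz":0,"gripper":-0.4},
    {"x":0,"y":1,"z":75,"wx":0,"wy":0,"wz":0,"gripper":-0.4},
    {"x":0,"y":1,"z":98,"wx":0,"wy":0,"wz":0,"gripper":-0.4},
    {"x":0,"y":1,"z":115,"wx":0,"wy":0,"wz":0,"gripper":-0.4},
    {"x":0,"y":1,"z":123,"wx":0,"wy":0,"wz":0,"gripper":-0.4},
    {"x":0,"y":1,"z":123,"wx":0,"wy":0,"wz":0,"gripper":-0.4},
    {"x":0,"y":1,"z":123,"wx":0,"wy":0,"wz":0,"gripper":-0.4},
  ],
)

```text
clock: 12.52
ee_pos: [0.441, -0.2354, 0.0294]
tcp_rot: [3.14, -0.0, 1.004]
wrist_force: [-0.0, -1.6, 1.8]
gripper_width: 0.702
```

Request:
send_rows(
  motion=[
    {"x":0,"y":0,"z":0,"wx":0,"wy":0,"wz":0,"gripper":1},
    {"x":0,"y":0,"z":0,"wx":0,"wy":0,"wz":0,"gripper":1},
    {"x":0,"y":0,"z":0,"wx":0,"wy":0,"wz":0,"gripper":1},
    {"x":0,"y":0,"z":0,"wx":0,"wy":0,"wz":0,"gripper":1},
    {"x":0,"y":0,"z":0,"wx":0,"wy":0,"wz":0,"gripper":1},
    {"x":0,"y":0,"z":0,"wx":0,"wy":0,"wz":0,"gripper":1},
  ],
  newtons=70,
)

```text
clock: 13.02
ee_pos: [0.4412, -0.2355, 0.0299]
tcp_rot: [3.139, -0.0, 1.004]
wrist_force: [-0.8, 0.8, 7.8]
gripper_width: 0.38
```

Request:
send_rows(
  motion=[
    {"x":0,"y":0,"z":-20,"wx":0,"wy":0,"wz":0,"gripper":1},
    {"x":0,"y":0,"z":-50,"wx":0,"wy":0,"wz":0,"gripper":1},
    {"x":0,"y":0,"z":-85,"wx":0,"wy":0,"wz":0,"gripper":1},
    {"x":0,"y":0,"z":-120,"wx":0,"wy":0,"wz":0,"gripper":1},
    {"x":0,"y":0,"z":-155,"wx":0,"wy":0,"wz":0,"gripper":1},
    {"x":0,"y":0,"z":-190,"wx":0,"wy":0,"wz":0,"gripper":1},
    {"x":0,"y":0,"z":-225,"wx":0,"wy":0,"wz":0,"gripper":1},
    {"x":0,"y":0,"z":-250,"wx":0,"wy":0,"wz":0,"gripper":1},
    {"x":0,"y":0,"z":-250,"wx":0,"wy":0,"wz":0,"gripper":1},
  ],
)

```text
clock: 13.77
ee_pos: [0.4422, -0.2366, 0.2835]
tcp_rot: [3.132, -0.002, 1.004]
wrist_force: [0.1, -0.7, -3.5]
gripper_width: 0.388
```

```bash
python3 - <<'E'
from h import *
s=st()
shift([.5615,.15,.28],[np.pi,0,0])
E
```

```text
t 13.77 pos [ 0.4422 -0.2366  0.2835] rot [ 3.132e+00 -2.000e-03  1.004e+00] F [ 0.1 -0.7 -3.5] g 0.388
shift [ 390.2 -107.     3.2] w [ 0.008 -0.007  1.004]
```

Request:
send_rows(
  motion=[
    {"x":28,"y":-8,"z":0,"wx":0,"wy":0,"wz":0.07,"gripper":1},
    {"x":56,"y":-15,"z":0,"wx":0,"wy":0,"wz":0.14,"gripper":1},
    {"x":84,"y":-23,"z":0,"wx":0,"wy":0,"wz":0.21,"gripper":1},
    {"x":112,"y":-31,"z":0,"wx":0,"wy":0,"wz":0.29,"gripper":1},
    {"x":140,"y":-38,"z":0,"wx":0,"wy":0,"wz":0.36,"gripper":1},
    {"x":168,"y":-46,"z":0,"wx":0,"wy":0,"wz":0.43,"gripper":1},
    {"x":196,"y":-54,"z":0,"wx":0,"wy":0,"wz":0.5,"gripper":1},
    {"x":224,"y":-61,"z":0,"wx":0,"wy":0,"wz":0.58,"gripper":1},
    {"x":252,"y":-69,"z":0,"wx":0,"wy":0,"wz":0.65,"gripper":1},
    {"x":280,"y":-77,"z":0,"wx":0,"wy":0,"wz":0.72,"gripper":1},
    {"x":308,"y":-84,"z":0,"wx":0,"wy":0,"wz":0.79,"gripper":1},
    {"x":336,"y":-92,"z":0,"wx":0,"wy":0,"wz":0.86,"gripper":1},
    {"x":364,"y":-100,"z":0,"wx":0,"wy":0,"wz":0.94,"gripper":1},
    {"x":391,"y":-107,"z":0,"wx":0,"wy":0,"wz":1.004,"gripper":1},
    {"x":391,"y":-107,"z":0,"wx":0,"wy":0,"wz":1.004,"gripper":1},
    {"x":391,"y":-107,"z":0,"wx":0,"wy":0,"wz":1.004,"gripper":1},
    {"x":391,"y":-107,"z":0,"wx":0,"wy":0,"wz":1.004,"gripper":1},
  ],
)

```text
clock: 15.18
ee_pos: [0.5589, 0.1517, 0.2773]
tcp_rot: [3.14, 0.002, 0.0]
wrist_force: [-0.4, -0.1, -2.8]
gripper_width: 0.384
```

```bash
python3 - <<'E'
from h import *
s=st();print(s['qpos'])
shift([.5615,.15,.118],[np.pi,0,0])
im,d=grab('side'); cv2.imwrite('pics/s8.png',cv2.resize(im[40:300,195:435,::-1],None,fx=2.3,fy=2.3,interpolation=2))
E
```

```text
t 15.18 pos [0.5589 0.1517 0.2773] rot [3.14e+00 2.00e-03 0.00e+00] F [-0.4 -0.1 -2.8] g 0.384
[-0.84747339  0.64761006  0.90126572  1.70137645 -0.56561619  1.07750498
 -1.3358557 ]
shift [  3.    1.5 159.3] w [0.001 0.002 0.   ]
```

View pics/s8.png

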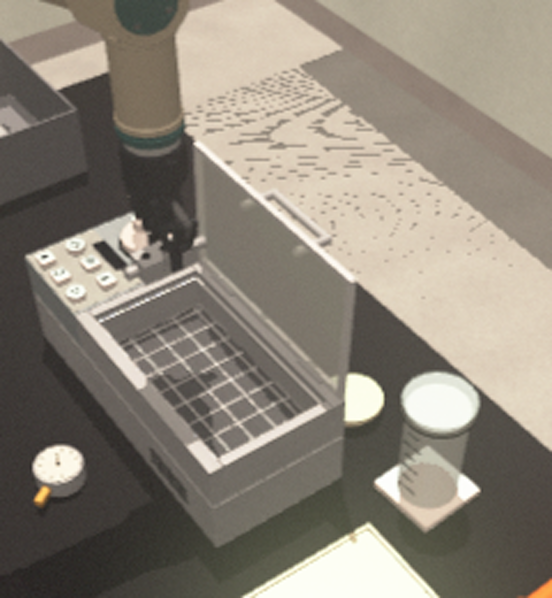

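Request:
send_rows(
  motion=[
    {"x":3,"y":1,"z":30,"wx":0,"wy":0,"wz":0,"gripper":1},
    {"x":3,"y":1,"z":60,"wx":0,"wy":0,"wz":0,"gripper":1},
    {"x":3,"y":1,"z":90,"wx":0,"wy":0,"wz":0,"gripper":1},
    {"x":3,"y":1,"z":115,"wx":0,"wy":0,"wz":0,"gripper":1},
    {"x":3,"y":1,"z":135,"wx":0,"wy":0,"wz":0,"gripper":1},
    {"x":3,"y":1,"z":150,"wx":0,"wy":0,"wz":0,"gripper":1},
    {"x":3,"y":1,"z":156,"wx":0,"wy":0,"wz":0,"gripper":1},
    {"x":3,"y":1,"z":156,"wx":0,"wy":0,"wz":0,"gripper":1},
    {"x":3,"y":1,"z":156,"wx":0,"wy":0,"wz":0,"gripper":1},
  ],
)

```text
clock: 15.98
ee_pos: [0.5633, 0.1503, 0.1229]
tcp_rot: [3.141, -0.001, -0.001]
wrist_force: [-0.5, -0.4, -3.5]
gripper_width: 0.386
```

Request:
send_rows(
  motion=[
    {"x":0,"y":0,"z":3,"wx":0,"wy":0,"wz":0,"gripper":1},
    {"x":0,"y":0,"z":6,"wx":0,"wy":0,"wz":0,"gripper":1},
    {"x":0,"y":0,"z":6,"wx":0,"wy":0,"wz":0,"gripper":1},
  ],
)

```text
clock: 16.23
ee_pos: [0.563, 0.1514, 0.1165]
tcp_rot: [-3.141, -0.0, -0.0]
wrist_force: [-0.2, 0.5, -3.2]
gripper_width: 0.387
```

Request:
send_rows(
  motion=[
    {"x":0,"y":0,"z":1,"wx":0,"wy":0,"wz":0,"gripper":-0.2},
    {"x":0,"y":0,"z":0,"wx":0,"wy":0,"wz":0,"gripper":-0.2},
    {"x":0,"y":0,"z":0,"wx":0,"wy":0,"wz":0,"gripper":-0.2},
    {"x":0,"y":0,"z":0,"wx":0,"wy":0,"wz":0,"gripper":-0.2},
    {"x":0,"y":0,"z":-30,"wx":0,"wy":0,"wz":0,"gripper":-0.2},
    {"x":0,"y":0,"z":-60,"wx":0,"wy":0,"wz":0,"gripper":-0.2},
    {"x":0,"y":0,"z":-95,"wx":0,"wy":0,"wz":0,"gripper":-0.2},
    {"x":0,"y":0,"z":-130,"wx":0,"wy":0,"wz":0,"gripper":-0.2},
    {"x":0,"y":0,"z":-165,"wx":0,"wy":0,"wz":0,"gripper":-0.2},
    {"x":0,"y":0,"z":-165,"wx":0,"wy":0,"wz":0,"gripper":-0.2},
  ],
)

```text
clock: 17.07
ee_pos: [0.5667, 0.1505, 0.2883]
tcp_rot: [-3.139, -0.012, -0.001]
wrist_force: [0.9, -1.0, -1.0]
gripper_width: 0.6
```

```bash
python3 - <<'E'
from parts import *
st()
im,d,W=parts()
cv2.imwrite('pics/t9.png',cv2.resize(im[160:300,150:450,::-1],None,fx=2.66,fy=2.66,interpolation=2))
im,d=grab('side'); cv2.imwrite('pics/s9.png',cv2.resize(im[40:300,195:435,::-1],None,fx=2.3,fy=2.3,interpolation=2))
E
```

```text
t 17.07 pos [0.5667 0.1505 0.2883] rot [-3.139e+00 -1.200e-02 -1.000e-03] F [ 0.9 -1.  -1. ] g 0.6
[406.2 227.6] [389 214  31  33 408] [ 580.1 -380.4] [115.9  75.1] 41.5 0.048 [ 0.574 -0.374  0.035]
```

View pics/s9.png

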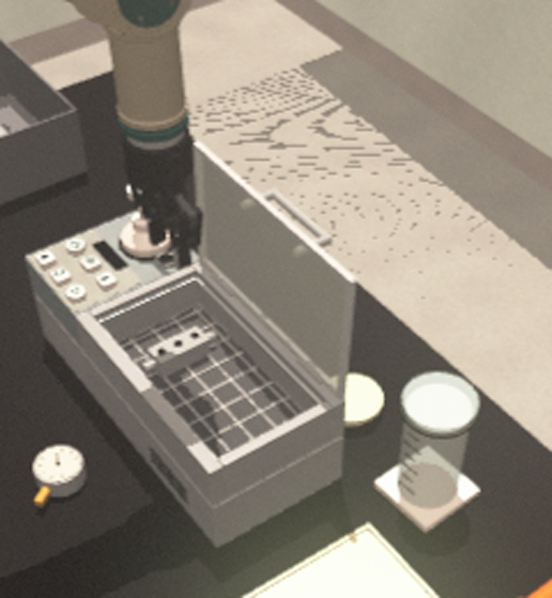

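View pics/t9.png

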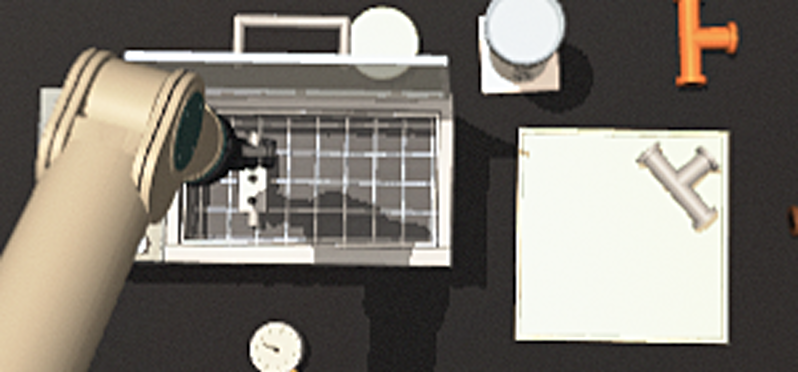

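Request:
send_rows(
  motion=[
    {"x":0,"y":27,"z":0,"wx":0,"wy":0,"wz":-0.12,"gripper":-0.2},
    {"x":0,"y":54,"z":0,"wx":0,"wy":0,"wz":-0.24,"gripper":-0.2},
    {"x":0,"y":81,"z":0,"wx":0,"wy":0,"wz":-0.36,"gripper":-0.2},
    {"x":0,"y":108,"z":0,"wx":0,"wy":0,"wz":-0.48,"gripper":-0.2},
    {"x":0,"y":136,"z":0,"wx":0,"wy":0,"wz":-0.6,"gripper":-0.2},
    {"x":0,"y":164,"z":0,"wx":0,"wy":0,"wz":-0.72,"gripper":-0.2},
    {"x":0,"y":192,"z":0,"wx":0,"wy":0,"wz":-0.84,"gripper":-0.2},
    {"x":0,"y":220,"z":0,"wx":0,"wy":0,"wz":-0.96,"gripper":-0.2},
    {"x":0,"y":248,"z":0,"wx":0,"wy":0,"wz":-1.08,"gripper":-0.2},
    {"x":3,"y":276,"z":0,"wx":0,"wy":0,"wz":-1.2,"gripper":-0.2},
    {"x":6,"y":304,"z":0,"wx":0,"wy":0,"wz":-1.32,"gripper":-0.2},
    {"x":9,"y":332,"z":0,"wx":0,"wy":0,"wz":-1.44,"gripper":-0.2},
    {"x":12,"y":360,"z":0,"wx":0,"wy":0,"wz":-1.56,"gripper":-0.2},
    {"x":15,"y":388,"z":0,"wx":0,"wy":0,"wz":-1.68,"gripper":-0.2},
    {"x":18,"y":416,"z":0,"wx":0,"wy":0,"wz":-1.8,"gripper":-0.2},
    {"x":21,"y":444,"z":10,"wx":0,"wy":0,"wz":-1.92,"gripper":-0.2},
    {"x":21,"y":472,"z":30,"wx":0,"wy":0,"wz":-2.04,"gripper":-0.2},
    {"x":21,"y":500,"z":60,"wx":0,"wy":0,"wz":-2.16,"gripper":-0.2},
    {"x":21,"y":526,"z":90,"wx":0,"wy":0,"wz":-2.27,"gripper":-0.2},
    {"x":21,"y":539,"z":120,"wx":0,"wy":0,"wz":-2.299,"gripper":-0.2},
  ],
)

```text
clock: 18.83
ee_pos: [0.5815, -0.3918, 0.1583]
tcp_rot: [-3.14, -0.001, 2.3]
wrist_force: [-0.1, -0.6, -0.3]
gripper_width: 0.599
```

Request:
send_rows(
  motion=[
    {"x":0,"y":0,"z":0,"wx":0,"wy":0,"wz":0,"gripper":-0.2},
    {"x":0,"y":0,"z":0,"wx":0,"wy":0,"wz":0,"gripper":-0.2},
    {"x":0,"y":0,"z":0,"wx":0,"wy":0,"wz":0,"gripper":-0.2},
  ],
)

```text
clock: 19.08
ee_pos: [0.5845, -0.3864, 0.1614]
tcp_rot: [3.14, -0.001, 2.299]
wrist_force: [1.0, 0.8, -0.0]
gripper_width: 0.596
```

```bash
python3 - <<'E'
from parts import *
s=st();print(s['qpos'])
shift([.5876,-.3885,.034],[np.pi,0,2.299])
im,d=grab('side'); cv2.imwrite('pics/s10.png',cv2.resize(im[180:420,240:480,::-1],None,fx=2.5,fy=2.5,interpolation=2))
im,d=grab('top'); cv2.imwrite('pics/t10.png',cv2.resize(im[160:300,150:450,::-1],None,fx=2.66,fy=2.66,interpolation=2))
E
```

```text
t 19.08 pos [ 0.5845 -0.3864  0.1614] rot [ 3.140e+00 -1.000e-03  2.299e+00] F [ 1.   0.8 -0. ] g 0.596
[ 0.44345578  0.80362059  0.1882984   1.44274014 -0.17310272  0.9119306
  1.4099079 ]
shift [ -3.8   0.7 127.4] w [ 0.001 -0.001  0.   ]
```

View pics/s10.png

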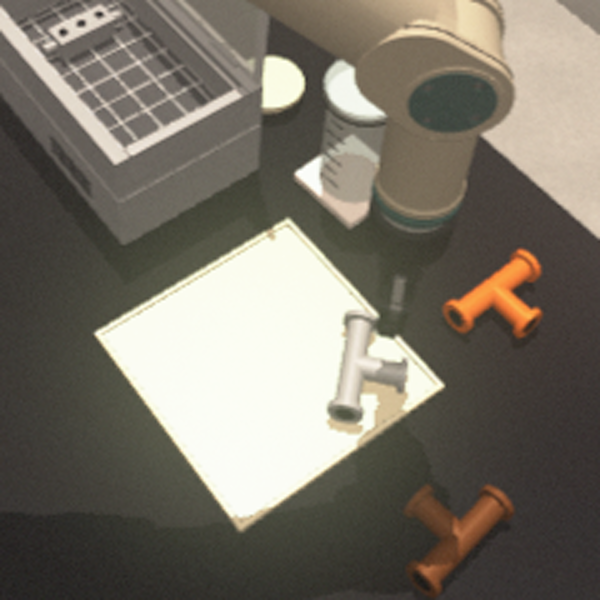

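View pics/t10.png

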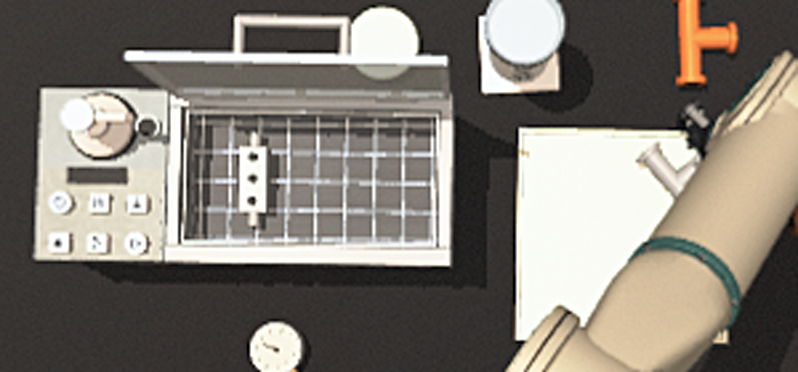

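Request:
send_rows(
  motion=[
    {"x":-3,"y":0.5,"z":25,"wx":0,"wy":0,"wz":0,"gripper":-0.2},
    {"x":-3,"y":0.5,"z":50,"wx":0,"wy":0,"wz":0,"gripper":-0.2},
    {"x":-3,"y":0.5,"z":75,"wx":0,"wy":0,"wz":0,"gripper":-0.2},
    {"x":-3,"y":0.5,"z":98,"wx":0,"wy":0,"wz":0,"gripper":-0.2},
    {"x":-3,"y":0.5,"z":115,"wx":0,"wy":0,"wz":0,"gripper":-0.2},
    {"x":-3,"y":0.5,"z":125,"wx":0,"wy":0,"wz":0,"gripper":-0.2},
    {"x":-3,"y":0.5,"z":126,"wx":0,"wy":0,"wz":0,"gripper":-0.2},
    {"x":-3,"y":0.5,"z":126,"wx":0,"wy":0,"wz":0,"gripper":-0.2},
  ],
)

```text
clock: 19.85
ee_pos: [0.5871, -0.3893, 0.0363]
tcp_rot: [3.141, 0.001, 2.3]
wrist_force: [0.7, 0.0, -0.2]
gripper_width: 0.597
```

```bash
python3 - <<'E'
from parts import *
s=st()
im,d=grab('side'); cv2.imwrite('pics/s11.png',cv2.resize(im[260:400,320:460,::-1],None,fx=4,fy=4,interpolation=2))
E
```

```text
t 19.85 pos [ 0.5871 -0.3893  0.0363] rot [3.141e+00 1.000e-03 2.300e+00] F [ 0.7  0.  -0.2] g 0.597
```

View pics/s11.png

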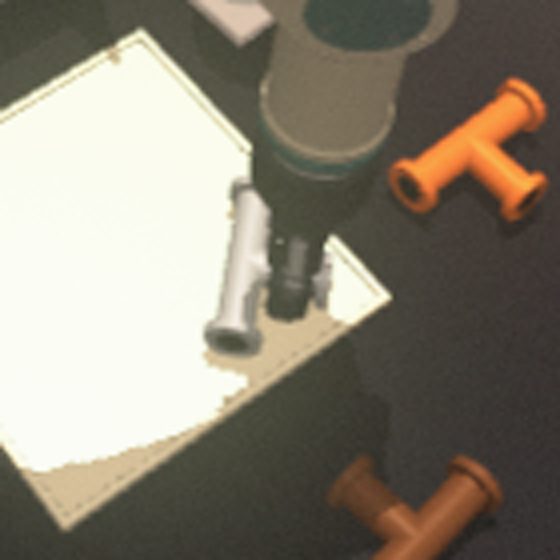

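The fingers straddle the branch between the run and the end flange, so I'll close on it.

Request:
send_rows(
  motion=[
    {"x":0,"y":0,"z":1,"wx":0,"wy":0,"wz":0,"gripper":1},
    {"x":0,"y":0,"z":2,"wx":0,"wy":0,"wz":0,"gripper":1},
    {"x":0,"y":0,"z":2,"wx":0,"wy":0,"wz":0,"gripper":1},
    {"x":0,"y":0,"z":2,"wx":0,"wy":0,"wz":0,"gripper":1},
    {"x":0,"y":0,"z":2,"wx":0,"wy":0,"wz":0,"gripper":1},
    {"x":0,"y":0,"z":2,"wx":0,"wy":0,"wz":0,"gripper":1},
  ],
  newtons=70,
)

```text
clock: 20.4
ee_pos: [0.587, -0.3905, 0.0351]
tcp_rot: [3.141, 0.003, 2.299]
wrist_force: [0.3, 0.1, 6.8]
gripper_width: 0.278
```

Request:
send_rows(
  motion=[
    {"x":0,"y":0,"z":-15,"wx":0,"wy":0,"wz":0,"gripper":1},
    {"x":0,"y":0,"z":-40,"wx":0,"wy":0,"wz":0,"gripper":1},
    {"x":0,"y":0,"z":-75,"wx":0,"wy":0,"wz":0,"gripper":1},
    {"x":0,"y":0,"z":-110,"wx":0,"wy":0,"wz":0,"gripper":1},
    {"x":0,"y":0,"z":-145,"wx":0,"wy":0,"wz":0,"gripper":1},
    {"x":0,"y":0,"z":-180,"wx":0,"wy":0,"wz":0,"gripper":1},
    {"x":0,"y":0,"z":-215,"wx":0,"wy":0,"wz":0,"gripper":1},
    {"x":0,"y":0,"z":-250,"wx":0,"wy":0,"wz":0,"gripper":1},
    {"x":0,"y":0,"z":-250,"wx":0,"wy":0,"wz":0,"gripper":1},
  ],
)

```text
clock: 21.15
ee_pos: [0.5889, -0.3921, 0.2929]
tcp_rot: [3.138, 0.014, 2.299]
wrist_force: [0.5, -0.3, -0.7]
gripper_width: 0.276
```

```bash
python3 - <<'E'
from parts import *
s=st()
shift([.5615,.001,.28],[np.pi,0,np.pi/2])
im,d=grab('side'); cv2.imwrite('pics/s12.png',cv2.resize(im[180:420,240:480,::-1],None,fx=2.5,fy=2.5,interpolation=2))
E
```

```text
t 21.15 pos [ 0.5889 -0.3921  0.2929] rot [3.138 0.014 2.299] F [ 0.5 -0.3 -0.7] g 0.276
shift [311.9 241.    9.4] w [0.009 0.012 0.728]
```

View pics/s12.png

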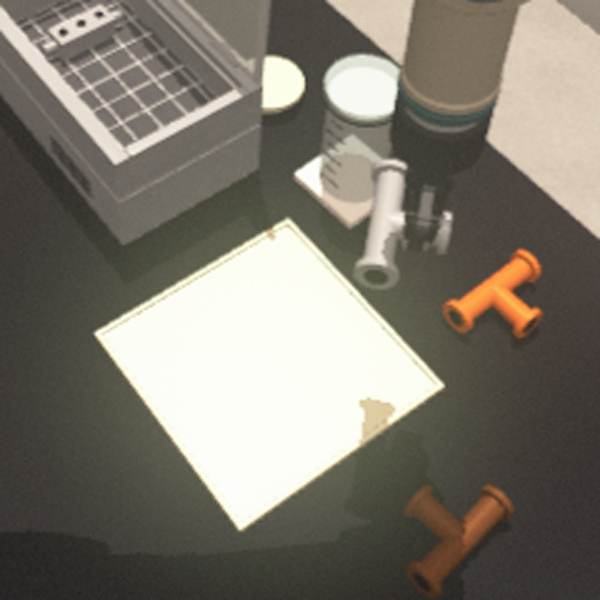

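Request:
send_rows(
  motion=[
    {"x":21,"y":10,"z":0,"wx":0,"wy":0,"wz":0.07,"gripper":1},
    {"x":44,"y":26,"z":0,"wx":0,"wy":0,"wz":0.15,"gripper":1},
    {"x":66,"y":43,"z":0,"wx":0,"wy":0,"wz":0.23,"gripper":1},
    {"x":88,"y":60,"z":0,"wx":0,"wy":0,"wz":0.31,"gripper":1},
    {"x":110,"y":77,"z":0,"wx":0,"wy":0,"wz":0.39,"gripper":1},
    {"x":132,"y":94,"z":0,"wx":0,"wy":0,"wz":0.47,"gripper":1},
    {"x":154,"y":111,"z":0,"wx":0,"wy":0,"wz":0.55,"gripper":1},
    {"x":176,"y":128,"z":0,"wx":0,"wy":0,"wz":0.63,"gripper":1},
    {"x":198,"y":145,"z":0,"wx":0,"wy":0,"wz":0.7,"gripper":1},
    {"x":221,"y":162,"z":0,"wx":0,"wy":0,"wz":0.728,"gripper":1},
    {"x":244,"y":180,"z":0,"wx":0,"wy":0,"wz":0.728,"gripper":1},
    {"x":268,"y":200,"z":0,"wx":0,"wy":0,"wz":0.728,"gripper":1},
    {"x":292,"y":219,"z":0,"wx":0,"wy":0,"wz":0.728,"gripper":1},
    {"x":315,"y":237,"z":0,"wx":0,"wy":0,"wz":0.728,"gripper":1},
    {"x":315,"y":237,"z":0,"wx":0,"wy":0,"wz":0.728,"gripper":1},
    {"x":315,"y":237,"z":0,"wx":0,"wy":0,"wz":0.728,"gripper":1},
    {"x":315,"y":237,"z":0,"wx":0,"wy":0,"wz":0.728,"gripper":1},
  ],
)

```text
clock: 22.62
ee_pos: [0.5526, 0.0027, 0.2826]
tcp_rot: [-3.14, 0.001, 1.571]
wrist_force: [-0.1, -0.4, -2.6]
gripper_width: 0.275
```

```bash
python3 - <<'E'
from parts import *
s=st();print(s['qpos'])
shift([.5580,.001,.122],[np.pi,0,np.pi/2])
im,d=grab('side'); cv2.imwrite('pics/s13.png',cv2.resize(im[60:300,195:435,::-1],None,fx=2.5,fy=2.5,interpolation=2))
E
```

```text
t 22.62 pos [0.5526 0.0027 0.2826] rot [-3.140e+00  1.000e-03  1.571e+00] F [-0.1 -0.4 -2.6] g 0.275
[-0.33866723  0.48070754  0.42389591  1.75874679 -0.23413784  0.95418499
  0.17936404]
shift [ -1.6   5.7 160.6] w [-0.002  0.001 -0.   ]
```

View pics/s13.png

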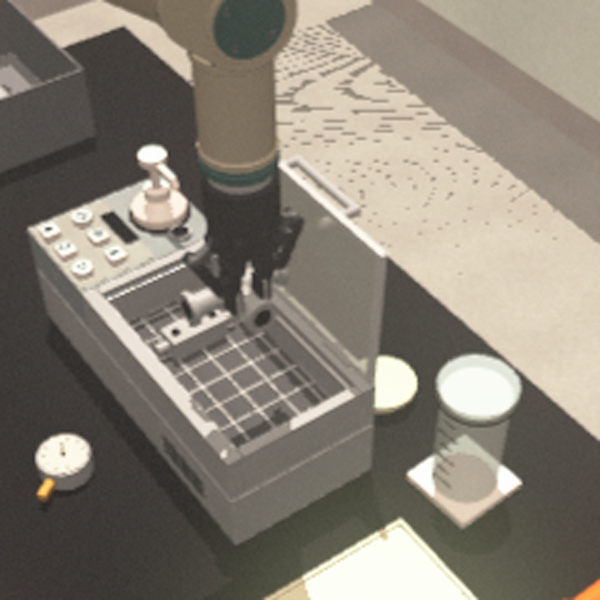

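Request:
send_rows(
  motion=[
    {"x":-1,"y":5,"z":30,"wx":0,"wy":0,"wz":0,"gripper":1},
    {"x":-1,"y":5,"z":60,"wx":0,"wy":0,"wz":0,"gripper":1},
    {"x":-1,"y":5,"z":90,"wx":0,"wy":0,"wz":0,"gripper":1},
    {"x":-1,"y":5,"z":115,"wx":0,"wy":0,"wz":0,"gripper":1},
    {"x":-1,"y":5,"z":135,"wx":0,"wy":0,"wz":0,"gripper":1},
    {"x":-1,"y":5,"z":150,"wx":0,"wy":0,"wz":0,"gripper":1},
    {"x":-1,"y":5,"z":158,"wx":0,"wy":0,"wz":0,"gripper":1},
    {"x":-1,"y":5,"z":158,"wx":0,"wy":0,"wz":0,"gripper":1},
    {"x":-1,"y":5,"z":158,"wx":0,"wy":0,"wz":0,"gripper":1},
  ],
)

```text
clock: 23.42
ee_pos: [0.5586, 0.0011, 0.1254]
tcp_rot: [-3.141, 0.0, 1.569]
wrist_force: [0.2, 0.5, -2.7]
gripper_width: 0.276
```

Request:
send_rows(
  motion=[
    {"x":0,"y":0,"z":3,"wx":0,"wy":0,"wz":0,"gripper":1},
    {"x":0,"y":0,"z":5,"wx":0,"wy":0,"wz":0,"gripper":1},
    {"x":0,"y":0,"z":5,"wx":0,"wy":0,"wz":0,"gripper":1},
  ],
)

```text
clock: 23.67
ee_pos: [0.5588, 0.0022, 0.1207]
tcp_rot: [3.141, -0.0, 1.571]
wrist_force: [-0.3, -0.4, -2.3]
gripper_width: 0.272
```

Request:
send_rows(
  motion=[
    {"x":0,"y":0,"z":1,"wx":0,"wy":0,"wz":0,"gripper":0},
    {"x":0,"y":0,"z":1,"wx":0,"wy":0,"wz":0,"gripper":0},
    {"x":0,"y":0,"z":1,"wx":0,"wy":0,"wz":0,"gripper":0},
    {"x":0,"y":0,"z":0,"wx":0,"wy":0,"wz":0,"gripper":0},
    {"x":0,"y":0,"z":-25,"wx":0,"wy":0,"wz":0,"gripper":0},
    {"x":0,"y":0,"z":-60,"wx":0,"wy":0,"wz":0,"gripper":0},
    {"x":0,"y":0,"z":-95,"wx":0,"wy":0,"wz":0,"gripper":0},
    {"x":0,"y":0,"z":-130,"wx":0,"wy":0,"wz":0,"gripper":0},
    {"x":0,"y":0,"z":-165,"wx":0,"wy":0,"wz":0,"gripper":0},
    {"x":0,"y":0,"z":-200,"wx":0,"wy":0,"wz":0,"gripper":0.2},
    {"x":0,"y":0,"z":-235,"wx":0,"wy":0,"wz":0,"gripper":0.2},
    {"x":0,"y":0,"z":-270,"wx":0,"wy":0,"wz":0,"gripper":0.2},
    {"x":0,"y":0,"z":-305,"wx":0,"wy":0,"wz":0,"gripper":0.2},
    {"x":0,"y":0,"z":-340,"wx":0,"wy":0,"wz":0,"gripper":0.2},
    {"x":0,"y":0,"z":-340,"wx":0,"wy":0,"wz":0,"gripper":0.2},
  ],
)

```text
clock: 24.92
ee_pos: [0.561, 0.0013, 0.4678]
tcp_rot: [3.128, -0.001, 1.571]
wrist_force: [0.6, -0.2, 0.3]
gripper_width: 0.402
```

```bash
python3 - <<'E'
from parts import *
s=st()
im,d,W=parts()
cv2.imwrite('pics/t14.png',cv2.resize(im[140:300,150:450,::-1],None,fx=2.66,fy=2.66,interpolation=2))
im,d=grab('side'); cv2.imwrite('pics/s14.png',cv2.resize(im[40:280,195:435,::-1],None,fx=2.5,fy=2.5,interpolation=2))
E
```

```text
t 24.92 pos [0.561  0.0013 0.4678] rot [ 3.128e+00 -1.000e-03  1.571e+00] F [ 0.6 -0.2  0.3] g 0.402
```

View pics/s14.png

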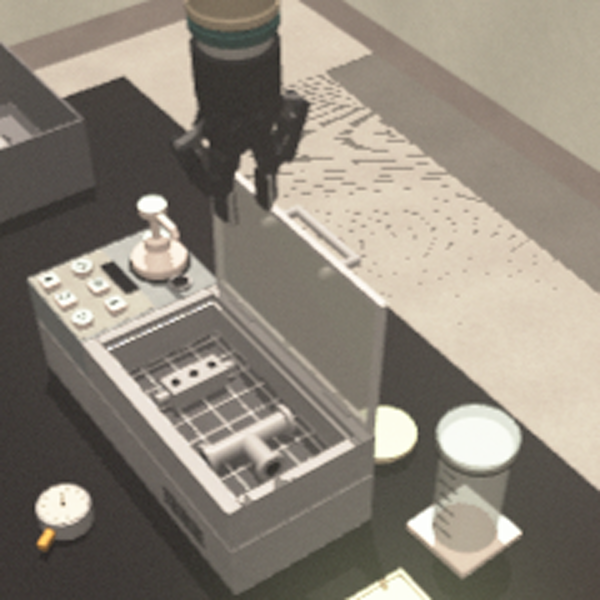

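View pics/t14.png

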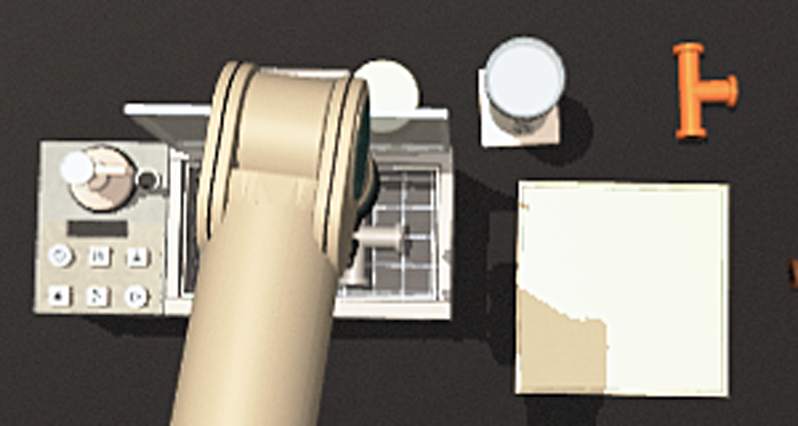

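Request:
send_rows(
  motion=[
    {"x":15,"y":30,"z":0,"wx":0,"wy":0,"wz":0,"gripper":0.2},
    {"x":31,"y":60,"z":0,"wx":0,"wy":0,"wz":0,"gripper":0.2},
    {"x":47,"y":90,"z":0,"wx":0,"wy":0,"wz":0,"gripper":0.2},
    {"x":63,"y":120,"z":0,"wx":0,"wy":0,"wz":0,"gripper":0.2},
    {"x":78,"y":153,"z":0,"wx":0,"wy":0,"wz":0,"gripper":0.2},
    {"x":78,"y":153,"z":0,"wx":0,"wy":0,"wz":0,"gripper":0.2},
    {"x":78,"y":153,"z":20,"wx":0,"wy":0,"wz":0,"gripper":0.2},
    {"x":78,"y":153,"z":40,"wx":0,"wy":0,"wz":0,"gripper":0.2},
    {"x":78,"y":153,"z":60,"wx":0,"wy":0,"wz":0,"gripper":0.2},
    {"x":78,"y":153,"z":80,"wx":0,"wy":0,"wz":0,"gripper":0.2},
    {"x":78,"y":153,"z":80,"wx":0,"wy":0,"wz":0,"gripper":0.2},
    {"x":78,"y":153,"z":80,"wx":0,"wy":0,"wz":0,"gripper":0.2},
  ],
)

```text
clock: 26.02
ee_pos: [0.7104, 0.0803, 0.3781]
tcp_rot: [-3.137, 0.0, 1.571]
wrist_force: [-0.7, 0.8, 0.9]
gripper_width: 0.401
```

```bash
python3 - <<'E'
from parts import *
s=st()
shift([.7125,.079,.311],[np.pi,0,np.pi/2])
im,d=grab('side'); cv2.imwrite('pics/s15.png',cv2.resize(im[40:280,195:435,::-1],None,fx=2.5,fy=2.5,interpolation=2))
W=cloud('side',d)
P=W[100:190,290:350].reshape(-1,3);P=P[(P[:,2]>.25)&(P[:,0]>.66)&(P[:,0]<.76)&(abs(P[:,1]-.079)<.06)&(P[:,2]<.33)];print(len(P),P.min(0),P.max(0),np.median(P,0))
E
```

```text
t 26.02 pos [0.7104 0.0803 0.3781] rot [-3.137  0.     1.571] F [-0.7  0.8  0.9] g 0.401
shift [-1.3  2.4 67.1] w [-0.005  0.    -0.   ]
275 [0.66000834 0.01905801 0.25458571] [0.71378989 0.13720782 0.32967142] [0.70170051 0.07769641 0.31386825]
```

View pics/s15.png

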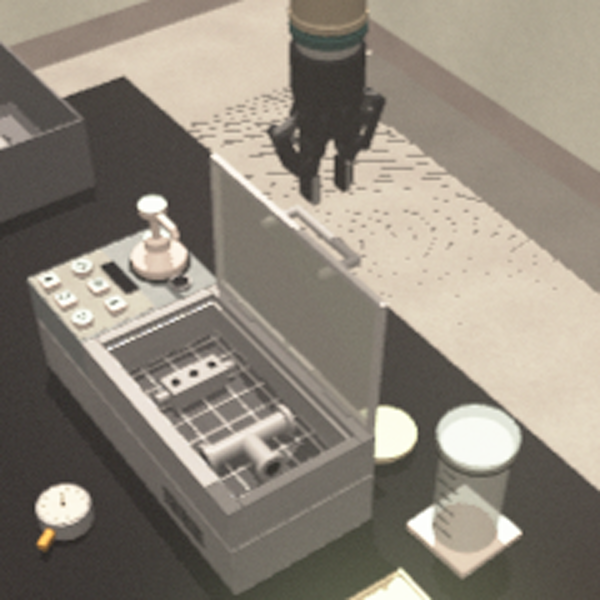

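Request:
send_rows(
  motion=[
    {"x":-1,"y":0,"z":20,"wx":0,"wy":0,"wz":0,"gripper":0.2},
    {"x":-1,"y":0,"z":40,"wx":0,"wy":0,"wz":0,"gripper":0.2},
    {"x":-1,"y":0,"z":55,"wx":0,"wy":0,"wz":0,"gripper":0.2},
    {"x":-1,"y":0,"z":65,"wx":0,"wy":0,"wz":0,"gripper":0.2},
    {"x":-1,"y":0,"z":65,"wx":0,"wy":0,"wz":0,"gripper":0.2},
    {"x":-1,"y":0,"z":65,"wx":0,"wy":0,"wz":0,"gripper":0.2},
  ],
)

```text
clock: 26.57
ee_pos: [0.712, 0.0791, 0.3164]
tcp_rot: [3.14, -0.0, 1.571]
wrist_force: [0.3, -0.3, -0.7]
gripper_width: 0.401
```

Request:
send_rows(
  motion=[
    {"x":0,"y":0,"z":0,"wx":0,"wy":0,"wz":0,"gripper":1},
    {"x":0,"y":0,"z":0,"wx":0,"wy":0,"wz":0,"gripper":1},
    {"x":0,"y":0,"z":0,"wx":0,"wy":0,"wz":0,"gripper":1},
    {"x":0,"y":0,"z":0,"wx":0,"wy":0,"wz":0,"gripper":1},
  ],
  newtons=30,
)

```text
clock: 26.9
ee_pos: [0.7115, 0.0791, 0.3163]
tcp_rot: [3.141, -0.0, 1.571]
wrist_force: [-1.7, 1.0, 3.7]
gripper_width: 0.128
```

```bash
python3 - <<'E'
from h import *
s=st()
a,b=.155,.05
f=lambda th:np.array([-a*np.cos(th)+b*np.sin(th),a*np.sin(th)+b*np.cos(th)])
th0=1.62
for th in np.arange(th0-.07,-.05,-.07):
    d=f(th)-f(th0); print(round(th,2),np.round(d*1000,0)*[1,-1])
E
```

```text
t 26.9 pos [0.7115 0.0791 0.3163] rot [ 3.141 -0.     1.571] F [-1.7  1.   3.7] g 0.128
1.55 [-11.  -4.]
1.48 [-22.  -7.]
1.41 [-33.  -9.]
1.34 [-44. -10.]
1.27 [-56. -11.]
1.2 [-67. -10.]
1.13 [-78.  -9.]
1.06 [-90.  -7.]
0.99 [-101.   -5.]
0.92 [-112.   -1.]
0.85 [-122.    3.]
0.78 [-133.    8.]
0.71 [-143.   13.]
0.64 [-152.   20.]
0.57 [-161.   27.]
0.5 [-170.   34.]
0.43 [-178.   42.]
0.36 [-185.   51.]
0.29 [-192.   60.]
0.22 [-198.   70.]
0.15 [-203.   80.]
0.08 [-208.   90.]
0.01 [-212.  101.]
```

Request:
send_rows(
  motion=[
    {"x":0,"y":-11,"z":-4,"wx":0,"wy":0,"wz":0,"gripper":1},
    {"x":0,"y":-22,"z":-7,"wx":0,"wy":0,"wz":0,"gripper":1},
    {"x":0,"y":-33,"z":-9,"wx":0,"wy":0,"wz":0,"gripper":1},
    {"x":0,"y":-44,"z":-10,"wx":0,"wy":0,"wz":0,"gripper":1},
    {"x":0,"y":-56,"z":-11,"wx":0,"wy":0,"wz":0,"gripper":1},
    {"x":0,"y":-67,"z":-10,"wx":0,"wy":0,"wz":0,"gripper":1},
    {"x":0,"y":-78,"z":-9,"wx":0,"wy":0,"wz":0,"gripper":1},
    {"x":0,"y":-90,"z":-7,"wx":0,"wy":0,"wz":0,"gripper":1},
    {"x":0,"y":-101,"z":-5,"wx":0,"wy":0,"wz":0,"gripper":1},
    {"x":0,"y":-112,"z":-1,"wx":0,"wy":0,"wz":0,"gripper":1},
  ],
)

```text
clock: 27.73
ee_pos: [0.602, 0.0794, 0.3186]
tcp_rot: [3.133, -0.001, 1.571]
wrist_force: [0.7, 1.0, 7.9]
gripper_width: 0.124
```

Request:
send_rows(
  motion=[
    {"x":0,"y":-10,"z":4,"wx":0,"wy":0,"wz":0,"gripper":1},
    {"x":0,"y":-21,"z":9,"wx":0,"wy":0,"wz":0,"gripper":1},
    {"x":0,"y":-31,"z":14,"wx":0,"wy":0,"wz":0,"gripper":1},
    {"x":0,"y":-40,"z":21,"wx":0,"wy":0,"wz":0,"gripper":1},
    {"x":0,"y":-49,"z":28,"wx":0,"wy":0,"wz":0,"gripper":1},
    {"x":0,"y":-58,"z":35,"wx":0,"wy":0,"wz":0,"gripper":1},
    {"x":0,"y":-66,"z":43,"wx":0,"wy":0,"wz":0,"gripper":1},
    {"x":0,"y":-73,"z":52,"wx":0,"wy":0,"wz":0,"gripper":1},
  ],
)

```text
clock: 28.4
ee_pos: [0.5277, 0.0795, 0.2655]
tcp_rot: [3.137, -0.001, 1.571]
wrist_force: [1.0, 0.8, 2.6]
gripper_width: 0.12
```

Request:
send_rows(
  motion=[
    {"x":0,"y":-7,"z":9,"wx":0,"wy":0,"wz":0,"gripper":1},
    {"x":0,"y":-13,"z":19,"wx":0,"wy":0,"wz":0,"gripper":1},
    {"x":0,"y":-18,"z":29,"wx":0,"wy":0,"wz":0,"gripper":1},
    {"x":0,"y":-23,"z":39,"wx":0,"wy":0,"wz":0,"gripper":1},
    {"x":0,"y":-27,"z":48,"wx":0,"wy":0,"wz":0,"gripper":1},
    {"x":0,"y":-27,"z":49,"wx":0,"wy":0,"wz":0,"gripper":1},
    {"x":0,"y":-27,"z":49,"wx":0,"wy":0,"wz":0,"gripper":1},
  ],
)

```text
clock: 28.98
ee_pos: [0.5002, 0.0796, 0.2153]
tcp_rot: [3.14, -0.0, 1.571]
wrist_force: [1.8, 1.7, -5.3]
gripper_width: 0.124
```

Request:
send_rows(
  motion=[
    {"x":0,"y":0,"z":4,"wx":0,"wy":0,"wz":0,"gripper":1},
    {"x":0,"y":0,"z":4,"wx":0,"wy":0,"wz":0,"gripper":1},
    {"x":0,"y":0,"z":3,"wx":0,"wy":0,"wz":0,"gripper":0.2},
    {"x":0,"y":0,"z":2,"wx":0,"wy":0,"wz":0,"gripper":0.2},
    {"x":0,"y":0,"z":0,"wx":0,"wy":0,"wz":0,"gripper":0.2},
    {"x":0,"y":0,"z":-20,"wx":0,"wy":0,"wz":0,"gripper":0.2},
    {"x":0,"y":0,"z":-45,"wx":0,"wy":0,"wz":0,"gripper":0.2},
    {"x":0,"y":0,"z":-70,"wx":0,"wy":0,"wz":0,"gripper":0.2},
    {"x":0,"y":0,"z":-70,"wx":0,"wy":0,"wz":0,"gripper":1},
    {"x":0,"y":0,"z":-70,"wx":0,"wy":0,"wz":0,"gripper":1},
    {"x":0,"y":0,"z":-70,"wx":0,"wy":0,"wz":0,"gripper":1},
    {"x":0,"y":0,"z":-70,"wx":0,"wy":0,"wz":0,"gripper":1},
  ],
)

```text
clock: 29.98
ee_pos: [0.4988, 0.0791, 0.2844]
tcp_rot: [-3.14, 0.0, 1.571]
wrist_force: [-0.7, -0.1, -0.4]
gripper_width: -0.001
```

```bash
python3 - <<'E'
from parts import *
s=st()
im,d=grab('side'); cv2.imwrite('pics/s16.png',cv2.resize(im[60:300,195:435,::-1],None,fx=2.5,fy=2.5,interpolation=2))
W=cloud('side',d)
P=W[140:240,225:350].reshape(-1,3);k=(abs(P[:,1]+.02)<.05)&(P[:,0]<.62)&(P[:,0]>.49)&(P[:,2]>.14)&(P[:,2]<.19)
P=P[k];co=np.linalg.lstsq(np.c_[P[:,:2],np.ones(len(P))],P[:,2],rcond=None)[0];print('side lid plane',co,len(P),np.median(P,0))
E
```

```text
t 29.98 pos [0.4988 0.0791 0.2844] rot [-3.14   0.     1.571] F [-0.7 -0.1 -0.4] g -0.001
side lid plane [-0.01919686  0.01235128  0.17410244] 1223 [ 0.55248444 -0.02083358  0.16293364]
```

View pics/s16.png

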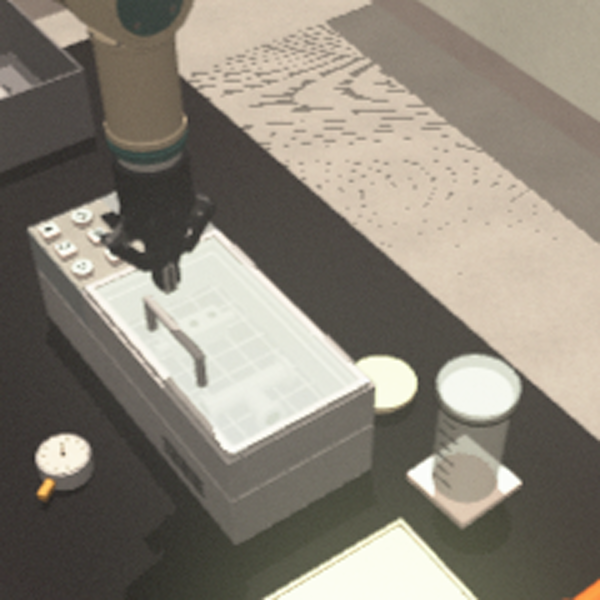

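Request:
send_rows(
  motion=[
    {"x":0,"y":0,"z":20,"wx":0,"wy":0,"wz":0,"gripper":1},
    {"x":0,"y":0,"z":38,"wx":0,"wy":0,"wz":0,"gripper":1},
    {"x":0,"y":0,"z":46,"wx":0,"wy":0,"wz":0,"gripper":1},
    {"x":0,"y":0,"z":51,"wx":0,"wy":0,"wz":0,"gripper":1},
    {"x":0,"y":0,"z":55,"wx":0,"wy":0,"wz":0,"gripper":1},
    {"x":0,"y":0,"z":58,"wx":0,"wy":0,"wz":0,"gripper":1},
    {"x":0,"y":0,"z":58,"wx":0,"wy":0,"wz":0,"gripper":1},
  ],
)

```text
clock: 30.62
ee_pos: [0.4991, 0.079, 0.2301]
tcp_rot: [-3.141, -0.002, 1.57]
wrist_force: [-8.5, -0.4, 23.8]
gripper_width: -0.002
```

Request:
send_rows(
  motion=[
    {"x":0,"y":0,"z":-20,"wx":0,"wy":0,"wz":0,"gripper":1},
    {"x":0,"y":0,"z":-50,"wx":0,"wy":0,"wz":0,"gripper":1},
    {"x":0,"y":0,"z":-80,"wx":0,"wy":0,"wz":0,"gripper":1},
    {"x":22,"y":2,"z":-100,"wx":0,"wy":0,"wz":-0.12,"gripper":1},
    {"x":44,"y":4,"z":-100,"wx":0,"wy":0,"wz":-0.24,"gripper":1},
    {"x":66,"y":6,"z":-100,"wx":0,"wy":0,"wz":-0.36,"gripper":1},
    {"x":88,"y":8,"z":-100,"wx":0,"wy":0,"wz":-0.48,"gripper":1},
    {"x":110,"y":10,"z":-100,"wx":0,"wy":0,"wz":-0.6,"gripper":1},
    {"x":132,"y":12,"z":-100,"wx":0,"wy":0,"wz":-0.72,"gripper":1},
    {"x":154,"y":14,"z":-100,"wx":0,"wy":0,"wz":-0.84,"gripper":1},
    {"x":176,"y":16,"z":-100,"wx":0,"wy":0,"wz":-0.96,"gripper":1},
    {"x":198,"y":19,"z":-100,"wx":0,"wy":0,"wz":-1.08,"gripper":1},
    {"x":220,"y":22,"z":-100,"wx":0,"wy":0,"wz":-1.2,"gripper":1},
    {"x":242,"y":25,"z":-100,"wx":0,"wy":0,"wz":-1.32,"gripper":1},
    {"x":264,"y":28,"z":-100,"wx":0,"wy":0,"wz":-1.44,"gripper":1},
    {"x":283,"y":29,"z":-100,"wx":0,"wy":0,"wz":-1.571,"gripper":1},
    {"x":283,"y":29,"z":-100,"wx":0,"wy":0,"wz":-1.571,"gripper":1},
    {"x":283,"y":29,"z":-100,"wx":0,"wy":0,"wz":-1.571,"gripper":1},
    {"x":283,"y":29,"z":-100,"wx":0,"wy":0,"wz":-1.571,"gripper":1},
  ],
)

```text
clock: 32.2
ee_pos: [0.5289, 0.361, 0.3274]
tcp_rot: [-3.141, 0.0, 3.139]
wrist_force: [0.2, 0.4, -0.4]
gripper_width: 0.003
```

```bash
python3 - <<'E'
from parts import *
s=st();print(s['qpos'])
shift([.528,.362,.205],[np.pi,0,np.pi])
im,d=grab('top'); cv2.imwrite('pics/t17.png',cv2.resize(im[140:300,130:430,::-1],None,fx=2.66,fy=2.66,interpolation=2))
im,d=grab('side'); cv2.imwrite('pics/s17.png',cv2.resize(im[60:300,195:435,::-1],None,fx=2.5,fy=2.5,interpolation=2))
W=cloud('side',d)
P=W[140:240,225:350].reshape(-1,3);k=(abs(P[:,1]+.02)<.05)&(P[:,0]<.62)&(P[:,0]>.49)&(P[:,2]>.14)&(P[:,2]<.19)
P=P[k];co=np.linalg.lstsq(np.c_[P[:,:2],np.ones(len(P))],P[:,2],rcond=None)[0];print('side lid plane',co,len(P),np.median(P,0))
E
```

```text
t 32.2 pos [0.5289 0.361  0.3274] rot [-3.141  0.     3.139] F [ 0.2  0.4 -0.4] g 0.003
[-0.65858236  0.54713494  0.02578963  1.4432711  -0.01349957  1.1517097
  0.93727766]
shift [  1.    1.1 122.4] w [-0.001  0.    -0.002]
side lid plane [-0.00887901  0.01714856  0.16808284] 1230 [ 0.55275199 -0.0207481   0.16261929]
```

View pics/s17.png

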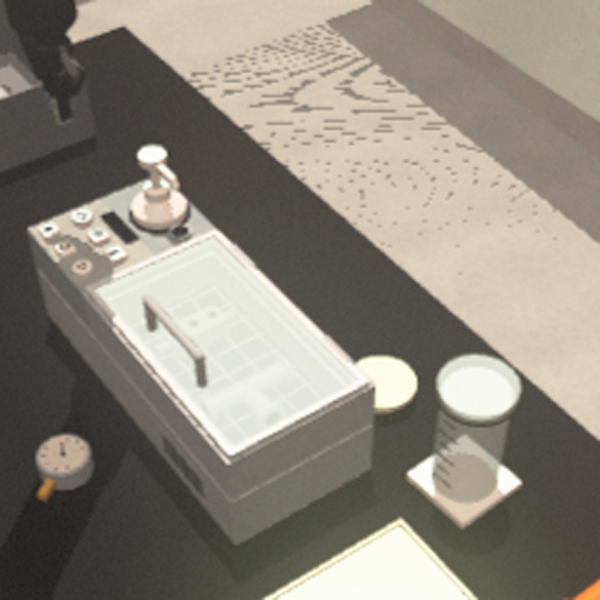

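View pics/t17.png

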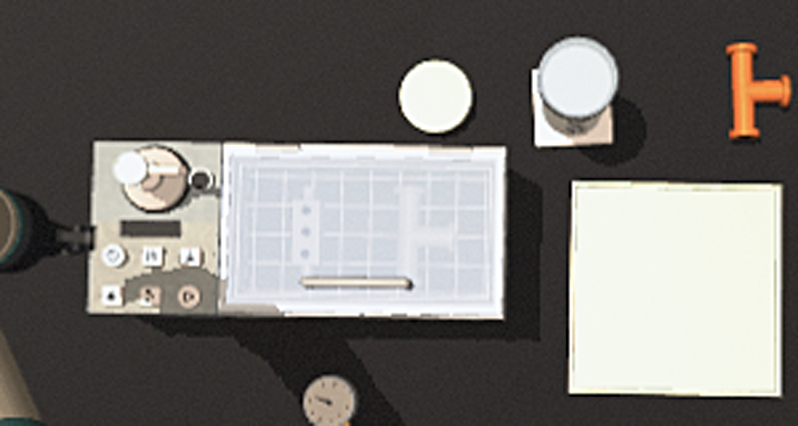

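Request:
send_rows(
  motion=[
    {"x":1,"y":0,"z":30,"wx":0,"wy":0,"wz":0,"gripper":1},
    {"x":1,"y":0,"z":60,"wx":0,"wy":0,"wz":0,"gripper":1},
    {"x":1,"y":0,"z":90,"wx":0,"wy":0,"wz":0,"gripper":1},
    {"x":1,"y":0,"z":110,"wx":0,"wy":0,"wz":0,"gripper":1},
    {"x":1,"y":0,"z":122,"wx":0,"wy":0,"wz":0,"gripper":1},
    {"x":1,"y":0,"z":122,"wx":0,"wy":0,"wz":0,"gripper":1},
    {"x":1,"y":0,"z":122,"wx":0,"wy":0,"wz":0,"gripper":1},
  ],
)

```text
clock: 32.88
ee_pos: [0.528, 0.3618, 0.2057]
tcp_rot: [-3.141, 0.0, 3.141]
wrist_force: [0.3, -0.3, 0.4]
gripper_width: 0.002
```

```bash
python3 - <<'E'
from parts import *
s=st()
p=np.array(s['ee_pos']);tip=p-[0,0,.019]
for c,b,n in (('top',(160,130),'t18'),('side',(110,190),'s18')):
    im,d=grab(c); im=im.copy()
    z=cv2.resize(im[b[0]:b[0]+130,b[1]:b[1]+130,::-1],None,fx=4.5,fy=4.5,interpolation=2)
    for X,col in ((tip,(0,0,255)),([.528,.362,.165],(0,255,0)),([.482,.318,.165],(0,255,0)),([.482,.274,.165],(0,255,0)),([.482,.362,.165],(0,255,0))):
        q=(proj(c,X)[0]-[b[1],b[0]]+.5)*4.5; cv2.circle(z,tuple(int(v) for v in q),3,col,-1)
    cv2.imwrite(f'pics/{n}.png',z)
E
```

```text
t 32.88 pos [0.528  0.3618 0.2057] rot [-3.141  0.     3.141] F [ 0.3 -0.3  0.4] g 0.002
```

View pics/t18.png

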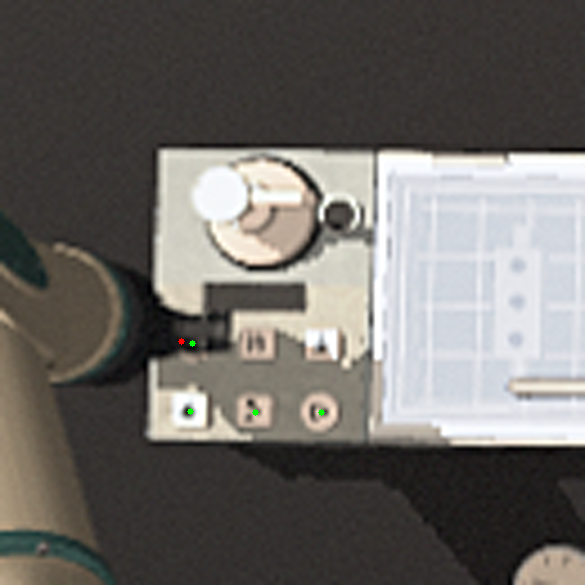

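View pics/s18.png

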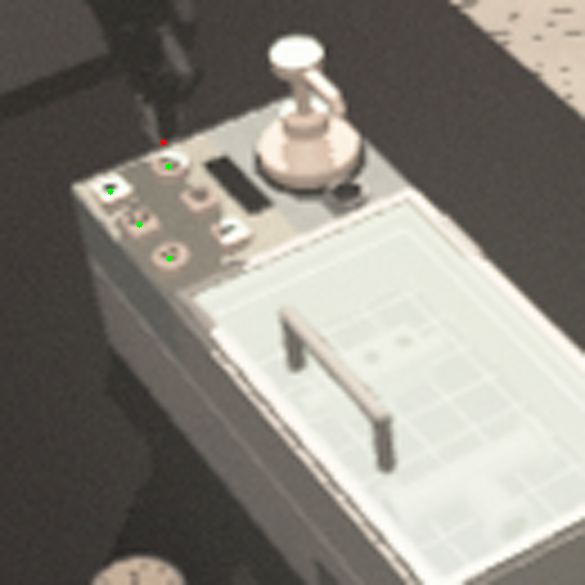

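Request:
send_rows(
  motion=[
    {"x":0,"y":0,"z":8,"wx":0,"wy":0,"wz":0,"gripper":1},
    {"x":0,"y":0,"z":15,"wx":0,"wy":0,"wz":0,"gripper":1},
    {"x":0,"y":0,"z":20,"wx":0,"wy":0,"wz":0,"gripper":1},
    {"x":0,"y":0,"z":24,"wx":0,"wy":0,"wz":0,"gripper":1},
    {"x":0,"y":0,"z":26,"wx":0,"wy":0,"wz":0,"gripper":1},
    {"x":0,"y":0,"z":27,"wx":0,"wy":0,"wz":0,"gripper":1},
    {"x":0,"y":0,"z":27,"wx":0,"wy":0,"wz":0,"gripper":1},
  ],
)

```text
clock: 33.57
ee_pos: [0.5274, 0.3621, 0.1791]
tcp_rot: [-3.142, -0.0, -3.141]
wrist_force: [-2.8, -2.2, 5.6]
gripper_width: -0.003
```

Request:
send_rows(
  motion=[
    {"x":0,"y":0,"z":2,"wx":0,"wy":0,"wz":0,"gripper":1},
    {"x":0,"y":0,"z":2,"wx":0,"wy":0,"wz":0,"gripper":1},
    {"x":0,"y":0,"z":2,"wx":0,"wy":0,"wz":0,"gripper":1},
  ],
)

```text
clock: 33.82
ee_pos: [0.5274, 0.3621, 0.1789]
tcp_rot: [3.141, 0.0, -3.142]
wrist_force: [-5.1, -3.5, 17.3]
gripper_width: 0.001
```

Power is at its stop (17 N). I'll lift and move to fill at (.482, .362).

Request:
send_rows(
  motion=[
    {"x":0,"y":0,"z":-10,"wx":0,"wy":0,"wz":0,"gripper":1},
    {"x":0,"y":0,"z":-30,"wx":0,"wy":0,"wz":0,"gripper":1},
    {"x":0,"y":0,"z":-40,"wx":0,"wy":0,"wz":0,"gripper":1},
    {"x":23,"y":0,"z":-40,"wx":0,"wy":0,"wz":0,"gripper":1},
    {"x":46,"y":0,"z":-30,"wx":0,"wy":0,"wz":0,"gripper":1},
    {"x":46,"y":0,"z":-25,"wx":0,"wy":0,"wz":0,"gripper":1},
    {"x":46,"y":0,"z":-25,"wx":0,"wy":0,"wz":0,"gripper":1},
    {"x":46,"y":0,"z":-25,"wx":0,"wy":0,"wz":0,"gripper":1},
    {"x":46,"y":0,"z":-25,"wx":0,"wy":0,"wz":0,"gripper":1},
  ],
)

```text
clock: 34.57
ee_pos: [0.4829, 0.3621, 0.2015]
tcp_rot: [3.141, 0.001, 3.141]
wrist_force: [1.0, 0.0, -0.1]
gripper_width: 0.002
```

Request:
send_rows(
  motion=[
    {"x":0,"y":0,"z":8,"wx":0,"wy":0,"wz":0,"gripper":1},
    {"x":0,"y":0,"z":14,"wx":0,"wy":0,"wz":0,"gripper":1},
    {"x":0,"y":0,"z":18,"wx":0,"wy":0,"wz":0,"gripper":1},
    {"x":0,"y":0,"z":21,"wx":0,"wy":0,"wz":0,"gripper":1},
    {"x":0,"y":0,"z":24,"wx":0,"wy":0,"wz":0,"gripper":1},
    {"x":0,"y":0,"z":25,"wx":0,"wy":0,"wz":0,"gripper":1},
    {"x":0,"y":0,"z":25,"wx":0,"wy":0,"wz":0,"gripper":1},
    {"x":0,"y":0,"z":25,"wx":0,"wy":0,"wz":0,"gripper":1},
  ],
)

```text
clock: 35.23
ee_pos: [0.4818, 0.3618, 0.1788]
tcp_rot: [3.141, 0.001, 3.141]
wrist_force: [-4.1, -4.5, 18.8]
gripper_width: -0.004
```

Fill is at its stop. Degas is next: y −44 mm, which is tool +y at yaw π, since tool y = (sin π, −cos π) = +y world. That makes it tool y −44.

Request:
send_rows(
  motion=[
    {"x":0,"y":0,"z":-10,"wx":0,"wy":0,"wz":0,"gripper":1},
    {"x":0,"y":0,"z":-30,"wx":0,"wy":0,"wz":0,"gripper":1},
    {"x":0,"y":0,"z":-40,"wx":0,"wy":0,"wz":0,"gripper":1},
    {"x":0,"y":-22,"z":-40,"wx":0,"wy":0,"wz":0,"gripper":1},
    {"x":0,"y":-44,"z":-30,"wx":0,"wy":0,"wz":0,"gripper":1},
    {"x":0,"y":-44,"z":-25,"wx":0,"wy":0,"wz":0,"gripper":1},
    {"x":0,"y":-44,"z":-25,"wx":0,"wy":0,"wz":0,"gripper":1},
    {"x":0,"y":-44,"z":-25,"wx":0,"wy":0,"wz":0,"gripper":1},
    {"x":0,"y":-44,"z":-25,"wx":0,"wy":0,"wz":0,"gripper":1},
  ],
)

```text
clock: 35.98
ee_pos: [0.4815, 0.3195, 0.2014]
tcp_rot: [3.141, 0.0, -3.14]
wrist_force: [0.6, -1.0, -0.3]
gripper_width: -0.003
```

```bash
python3 - <<'E'
from parts import *
s=st()
c,b='side',(110,190)
im,d=grab(c); cv2.imwrite('pics/s19.png',cv2.resize(im[b[0]:b[0]+130,b[1]:b[1]+130,::-1],None,fx=4.5,fy=4.5,interpolation=2))
E
```

```text
t 35.98 pos [0.4815 0.3195 0.2014] rot [ 3.141  0.    -3.14 ] F [ 0.6 -1.  -0.3] g -0.003
```

View pics/s19.png

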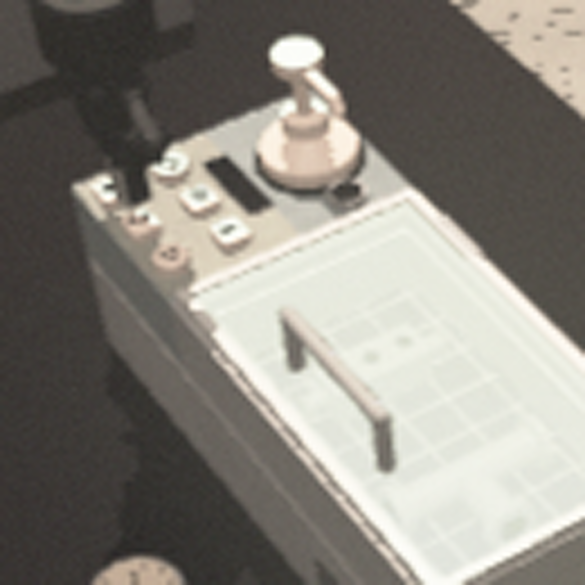

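The side view shows the fingertip over the degas key, near (137,200) in the crop, with the keys up. I'll press it.

Request:
send_rows(
  motion=[
    {"x":0,"y":0,"z":8,"wx":0,"wy":0,"wz":0,"gripper":1},
    {"x":0,"y":0,"z":14,"wx":0,"wy":0,"wz":0,"gripper":1},
    {"x":0,"y":0,"z":18,"wx":0,"wy":0,"wz":0,"gripper":1},
    {"x":0,"y":0,"z":21,"wx":0,"wy":0,"wz":0,"gripper":1},
    {"x":0,"y":0,"z":24,"wx":0,"wy":0,"wz":0,"gripper":1},
    {"x":0,"y":0,"z":25,"wx":0,"wy":0,"wz":0,"gripper":1},
    {"x":0,"y":0,"z":25,"wx":0,"wy":0,"wz":0,"gripper":1},
    {"x":0,"y":0,"z":25,"wx":0,"wy":0,"wz":0,"gripper":1},
  ],
)

```text
clock: 36.7
ee_pos: [0.4811, 0.3185, 0.1788]
tcp_rot: [3.141, 0.0, -3.141]
wrist_force: [-6.2, -2.6, 21.3]
gripper_width: 0.002
```

Request:
send_rows(
  motion=[
    {"x":0,"y":0,"z":-10,"wx":0,"wy":0,"wz":0,"gripper":1},
    {"x":0,"y":0,"z":-30,"wx":0,"wy":0,"wz":0,"gripper":1},
    {"x":0,"y":0,"z":-40,"wx":0,"wy":0,"wz":0,"gripper":1},
    {"x":0,"y":-22,"z":-40,"wx":0,"wy":0,"wz":0,"gripper":1},
    {"x":0,"y":-44,"z":-30,"wx":0,"wy":0,"wz":0,"gripper":1},
    {"x":0,"y":-44,"z":-25,"wx":0,"wy":0,"wz":0,"gripper":1},
    {"x":0,"y":-44,"z":-25,"wx":0,"wy":0,"wz":0,"gripper":1},
    {"x":0,"y":-44,"z":-25,"wx":0,"wy":0,"wz":0,"gripper":1},
    {"x":0,"y":-44,"z":-25,"wx":0,"wy":0,"wz":0,"gripper":1},
  ],
)

```text
clock: 37.45
ee_pos: [0.4816, 0.2754, 0.2014]
tcp_rot: [3.141, 0.0, -3.14]
wrist_force: [0.6, 0.1, 0.7]
gripper_width: -0.003
```

Request:
send_rows(
  motion=[
    {"x":0,"y":0,"z":8,"wx":0,"wy":0,"wz":0,"gripper":1},
    {"x":0,"y":0,"z":14,"wx":0,"wy":0,"wz":0,"gripper":1},
    {"x":0,"y":0,"z":18,"wx":0,"wy":0,"wz":0,"gripper":1},
    {"x":0,"y":0,"z":21,"wx":0,"wy":0,"wz":0,"gripper":1},
    {"x":0,"y":0,"z":24,"wx":0,"wy":0,"wz":0,"gripper":1},
    {"x":0,"y":0,"z":25,"wx":0,"wy":0,"wz":0,"gripper":1},
    {"x":0,"y":0,"z":25,"wx":0,"wy":0,"wz":0,"gripper":1},
    {"x":0,"y":0,"z":25,"wx":0,"wy":0,"wz":0,"gripper":1},
  ],
)

```text
clock: 38.12
ee_pos: [0.4811, 0.2747, 0.1788]
tcp_rot: [3.141, 0.0, -3.141]
wrist_force: [-6.2, -1.8, 22.5]
gripper_width: 0.004
```

Request:
send_rows(
  motion=[
    {"x":0,"y":0,"z":-10,"wx":0,"wy":0,"wz":0,"gripper":1},
    {"x":0,"y":0,"z":-35,"wx":0,"wy":0,"wz":0,"gripper":1},
    {"x":0,"y":0,"z":-70,"wx":0,"wy":0,"wz":0,"gripper":1},
    {"x":0,"y":0,"z":-105,"wx":0,"wy":0,"wz":0,"gripper":1},
    {"x":0,"y":0,"z":-140,"wx":0,"wy":0,"wz":0,"gripper":1},
    {"x":0,"y":0,"z":-175,"wx":0,"wy":0,"wz":0,"gripper":1},
    {"x":0,"y":0,"z":-175,"wx":0,"wy":0,"wz":0,"gripper":1},
    {"x":0,"y":0,"z":-175,"wx":0,"wy":0,"wz":0,"gripper":1},
    {"x":0,"y":0,"z":-175,"wx":0,"wy":0,"wz":0,"gripper":1},
  ],
)

```text
clock: 38.87
ee_pos: [0.4811, 0.2739, 0.3506]
tcp_rot: [-3.141, -0.001, -3.141]
wrist_force: [0.3, 0.6, -0.7]
gripper_width: 0.001
```

```bash
python3 - <<'E'
from parts import *
s=st()
im,d=grab('top','t20.png')
im,d=grab('side','s20.png')
W=cloud('side',d)
P=W[140:240,225:350].reshape(-1,3);k=(abs(P[:,1]+.02)<.05)&(P[:,0]<.62)&(P[:,0]>.49)&(P[:,2]>.14)&(P[:,2]<.19)
P=P[k];co=np.linalg.lstsq(np.c_[P[:,:2],np.ones(len(P))],P[:,2],rcond=None)[0];print('lid plane',co,np.median(P,0))
for n in('gauge','stopper','reservoir'):
    for o in optics.outline_of('side',n)[:1]: print(n,o['confidence'],np.nanmedian(W[o['region']],0))
E
```

```text
t 38.87 pos [0.4811 0.2739 0.3506] rot [-3.141e+00 -1.000e-03 -3.141e+00] F [ 0.3  0.6 -0.7] g 0.001
lid plane [-0.01251361  0.01538536  0.17003189] [ 0.55170401 -0.02108002  0.16250743]
gauge 0.82 [0.35342987 0.1236813  0.02968961]
stopper 0.82 [ 0.75446799 -0.00359524  0.02663854]
reservoir 0.86 [ 0.71744739 -0.18681134  0.11854467]
```

View pics/t20.png

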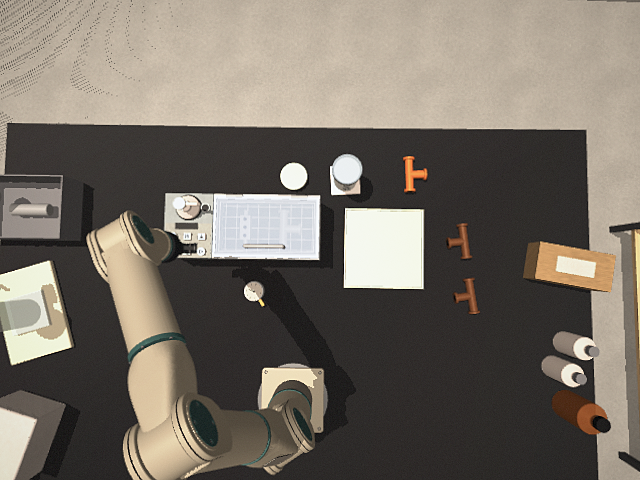

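View pics/s20.png

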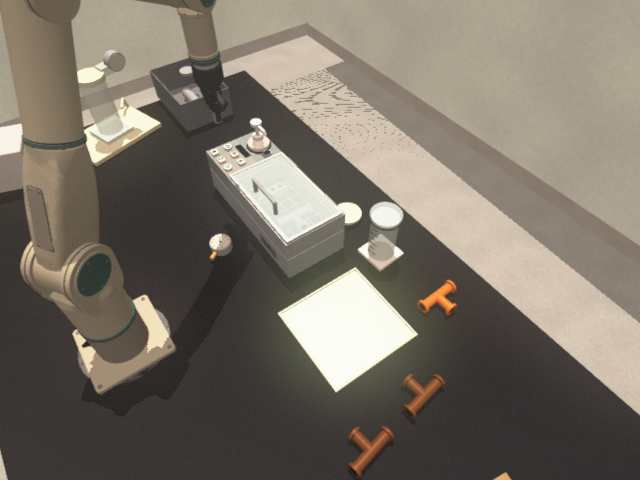

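```bash
python3 -c "
from workcell import manip
print(manip.finish_job())"
```

```text
the job is handed in; nothing more can be done
None
```

I carried out the whole sequence and handed the job in at about 39 s of the 210 s allowed. The hand-in gives no verdict.

**What I did:**
1. I pressed the pump head to its stop (10.6 N) and let it spring back.
2. I opened the lid by its handle.
3. I laid the manifold and the tee in the basket. They were the only two steel parts on the tray.
4. I swung the lid shut and pressed it down (24 N).
5. I pressed power, fill, degas and start in that order, each to its stop (17–23 N).

**Last checks:**
- The tray is empty, and both parts show in the basket through the lid.
- The measured lid slope was about 0.01 rad, well under the 0.05 limit.
- The pump head and keys look up in the pictures. I did not measure their travel.
- The gauge and the stopper measure within about 4 mm of where they started, and the reservoir looks unmoved in the pictures. The reservoir's only two measurements came from different cameras, so I can't compare them.
- The gripper is closed, well clear of everything, with no load on it.

No check failed or disagreed.

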